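# Bed a glazing press down evenly with four crank nuts

## Robot

A 6-joint arm with a two-finger parallel gripper is mounted at the origin on the work surface. World frame = base frame: x ahead of the robot, y to its left, z up, the work surface at z = 0. Lengths are in m, angles in degrees, forces in N, time in s.
With the tool pointing down it reaches from about 0.35 to 0.85 m from the base axis. Payload 8.1 kg.
Tool frame: the origin (TCP) lies at the very end of the fingers, on their centre line; the grasp point (between the pads) lies 19 mm behind it (ctrl.hold_point_z is the z of the grasp point in the tool frame, in m); z points along the fingers, y is the direction in which the jaws open and shut (so a half turn about z gives the same grasp; the last joint's range is limited). The gripper opens to 93 mm and grips with 3 to 60 N. Pads are 15 mm wide; open, the fingers measure 128 mm over their backs; the gripper's body (75 mm by 188 mm) begins 65 mm behind the grasp point.
Start: joints at [-74.278, 7.471, 85.268, -0, 87.261, -4.893], TCP at [0.211, -0.562, 0.219] pointing down, gripper open.
Joint ranges: [-169.43, 169.43], [-51.17, 129.36], [1.28, 143.12], [-76.62, 256.62], [0, 156.53], [-152.29, 152.29]. Speed limits (degrees/s): [136.94, 136.94, 159.86, 180, 180, 180].

## Interface

Orientations are given as [roll, pitch, yaw] about the fixed x, y, z axes, in that order (R = Rz(yaw) Ry(pitch) Rx(roll)).
In Python, from cell import ctrl gives the robot as it stands.
- The arm moves only by the tool step_arm, never from a script. Its argument "series" is a list that holds one entry, the list of rows, each a list of 7 numbers: the turn, a rotation vector about the tool's x, y, z scaled (see below), then the shift along the tool's x, y, z scaled (see below), then the closure in counts, from 0 (fully open) to 255 (shut). In form: [[[ax, ay, az, tx, ty, tz, jaw], ...]]. A call has 1 to 20 rows; each row is the pose to reach, as a shift and turn from the pose commanded when the call began, along the tool's axes at that moment; what a row does not reach only later rows make up. The controller multiplies each number of a shift by 400 mm and each number of a turn by 1.5 rad. A row lasts 1/10 s, in which the tool goes at most 50 mm and 8.59 degrees, less where a joint would pass 70% of its speed; a pose out of reach is approached as far as the arm can. A call with a number of a shift or a turn outside -1 to 1 is refused whole. A call with a gripper value outside its range is refused whole. The fingers move at their own pace and stop on an object; the grip force is fixed at half the most. Time passes only in rows, so rows that repeat a pose let the fingers close. It gives the time, the measured TCP pose, the force and the opening at its end, in the units of the state.
- ctrl.read_state(): the state, without advancing time (a new reading comes with each control period).
- ctrl.grab_frame(name): name is "scene" or "top" or "wrist"; returns the picture (480x640x3 uint8, red, green, blue); there is no depth.
- ctrl.camera_params(name): a dict with "camera_matrix" (3x3 intrinsics, pixels), "cam_to_world" (4x4, takes a point from camera to world coordinates); the wrist camera has in their place "mount" (4x4, takes a point from camera to tool coordinates, whose origin is the TCP and whose axes are the flange's). Camera axes: x right, y up, looking along -z (the intrinsics and any distortion apply to the point x, -y, -z); pixel columns grow to the right and rows downward; lengths in m; the calibration is good to about 2 mm. The wrist camera is an equidistant fisheye: a pixel r from the principal point sees the ray r / f radians off the axis. A picture is of the moment at which its call begins: read the wrist's pose just before it. camera_params takes no time and is no camera call.
- ctrl.hand_in(): hands the job in, once; it reports no verdict.
Trained networks look in the newest picture that a camera, given by its name, has taken for a name from the list of things; names that differ only in an ending like _2 or _b are one class to them, and where a whole thing is asked for, a point or a joint stands for the part that bears it (a point fixed in the world has none). Each returns a list of dicts, best first, with "p" (0 to 1); they miss things now and then, are a little off and sometimes report something else, mostly with a low value. They report only what shows in the picture. A call takes as long as a camera call.
- ctrl.recognise(camera, target): "xy" ([column, row] in pixels, amid what is visible of it).
- ctrl.regions_of(camera, target): "pixels" (480x640 bool, what is visible of it) and "xy" ([column, row] in pixels, amid what is visible of it).
The state is a dict: "t": time; "joint_positions": joint angles; "qvel": joint speeds; "joint_efforts": joint torques, N m; "tcp_pos": TCP position; "tool_rot": TCP orientation; "ft_force": force on the tool from outside, world axes, zero at the start; "moment": the same for the moment, N m; "grip_width": opening from 0.0 (shut) to 1.0 (fully open).
Only numpy, scipy, OpenCV 4.12 (cv2) and the standard library are available. Lean on these libraries where they do the work, as an engineer would, in place of code of your own. Each camera call takes 0.05 s, during which the arm holds its last target.

## Task

Tighten the four crank nuts of the glazing press in cross order so that its blue plate beds down evenly on the glazed leaf: turn one nut clockwise, roughly a half turn, until you feel it come up firm, then the nut diagonally opposite, then the remaining two. Stop each nut as soon as it comes up firm, because forcing it on would crack the pane; then let go, and leave the tin, the screwdriver and the pin tray where they are.

Things in the scene. Friction and masses are not known exactly. Their poses are not given: they have to be found in the camera images.
- press: Glazing press, fixed: grey base 190 x 190 x 20 mm with a cream-painted glazed leaf (250 mm along the press's x, 96 mm along y, top 46 mm above the bench) lying on it. Origin: centre of the underside of the base, at bench height; z up, x along the leaf. Four upright studs at x = +/-62, y = +/-62 mm, tops 95 mm above the bench.
- plate_top (a point): Centre of the top face of the blue pressure plate, an open square frame (160 x 160 mm outside, bars 34 mm wide, 10 mm thick) held under the four nuts and pushed up by springs; its top is about 62 mm above the bench before and 59 mm after tightening. It follows the nuts down.
- press_top (a point): Point on the press axis, 62 mm above the bench. The nuts: they tighten clockwise seen from above, keep their height, stay where left. Each comes up firm after 2.4 to 3.85 rad, different for each nut and each time: neither its direction nor the noisy height of its sleeve tells when, only the rising force. More than 0.15 rad short of firm is loose; more than 0.3 rad beyond (over 20 N at the knob) cracks the pane.
- nut_a: Steel crank nut on the stud at x +62, y +62 mm of the press, diagonally opposite nut_c. Origin: on the stud's axis at the nut's underside; x axis along its crank arm (level, 42 mm long, 14 to 22 mm above the origin), z up; hub 24 mm across, 22 mm tall. The crank starts 35 to 150 degrees anticlockwise of its corner's outward diagonal, and swings round outside the press.
- washer_a: Brass thrust sleeve, 19 mm across, under nut_a; origin on the stud's axis at its lower face, which bears on the plate. It is screwed down out of the nut, 5 mm a turn, as the nut is turned.
- cushion_a: Black rubber cushion, 26 mm across and 26 mm tall, round the stud under the plate at nut_a; its origin is on the stud's axis, 40 mm above its underside. It sinks 4 mm for each rad that the nut is forced beyond firm and comes back when let go; more than 1.4 mm cracks the pane. Not to be handled.
- grip_a (a point): Middle of the upright red knob at the end of nut_a's crank, 42 mm from the nut's axis, 41 mm above the nut's origin: round, 16 mm across, 36 mm tall, free to spin on its pin, so it can be pinched from above and led round without turning the hand. Turning takes 2 to 3 N at the knob; from firm on it climbs about 5 N per further 0.1 rad.
- nut_b: Steel crank nut on the stud at x +62, y -62 mm of the press, diagonally opposite nut_d. Origin: on the stud's axis at the nut's underside; x axis along its crank arm (level, 42 mm long, 14 to 22 mm above the origin), z up; hub 24 mm across, 22 mm tall. The crank starts 35 to 150 degrees anticlockwise of its corner's outward diagonal, and swings round outside the press.
- washer_b: Brass thrust sleeve, 19 mm across, under nut_b; origin on the stud's axis at its lower face, which bears on the plate. It is screwed down out of the nut, 5 mm a turn, as the nut is turned.
- cushion_b: Black rubber cushion, 26 mm across and 26 mm tall, round the stud under the plate at nut_b; its origin is on the stud's axis, 40 mm above its underside. It sinks 4 mm for each rad that the nut is forced beyond firm and comes back when let go; more than 1.4 mm cracks the pane. Not to be handled.
- grip_b (a point): Middle of the upright red knob at the end of nut_b's crank, 42 mm from the nut's axis, 41 mm above the nut's origin: round, 16 mm across, 36 mm tall, free to spin on its pin, so it can be pinched from above and led round without turning the hand. Turning takes 2 to 3 N at the knob; from firm on it climbs about 5 N per further 0.1 rad.
- nut_c: Steel crank nut on the stud at x -62, y -62 mm of the press, diagonally opposite nut_a. Origin: on the stud's axis at the nut's underside; x axis along its crank arm (level, 42 mm long, 14 to 22 mm above the origin), z up; hub 24 mm across, 22 mm tall. The crank starts 35 to 150 degrees anticlockwise of its corner's outward diagonal, and swings round outside the press.
- washer_c: Brass thrust sleeve, 19 mm across, under nut_c; origin on the stud's axis at its lower face, which bears on the plate. It is screwed down out of the nut, 5 mm a turn, as the nut is turned.
- cushion_c: Black rubber cushion, 26 mm across and 26 mm tall, round the stud under the plate at nut_c; its origin is on the stud's axis, 40 mm above its underside. It sinks 4 mm for each rad that the nut is forced beyond firm and comes back when let go; more than 1.4 mm cracks the pane. Not to be handled.
- grip_c (a point): Middle of the upright red knob at the end of nut_c's crank, 42 mm from the nut's axis, 41 mm above the nut's origin: round, 16 mm across, 36 mm tall, free to spin on its pin, so it can be pinched from above and led round without turning the hand. Turning takes 2 to 3 N at the knob; from firm on it climbs about 5 N per further 0.1 rad.
- nut_d: Steel crank nut on the stud at x -62, y +62 mm of the press, diagonally opposite nut_b. Origin: on the stud's axis at the nut's underside; x axis along its crank arm (level, 42 mm long, 14 to 22 mm above the origin), z up; hub 24 mm across, 22 mm tall. The crank starts 35 to 150 degrees anticlockwise of its corner's outward diagonal, and swings round outside the press.
- washer_d: Brass thrust sleeve, 19 mm across, under nut_d; origin on the stud's axis at its lower face, which bears on the plate. It is screwed down out of the nut, 5 mm a turn, as the nut is turned.
- cushion_d: Black rubber cushion, 26 mm across and 26 mm tall, round the stud under the plate at nut_d; its origin is on the stud's axis, 40 mm above its underside. It sinks 4 mm for each rad that the nut is forced beyond firm and comes back when let go; more than 1.4 mm cracks the pane. Not to be handled.
- grip_d (a point): Middle of the upright red knob at the end of nut_d's crank, 42 mm from the nut's axis, 41 mm above the nut's origin: round, 16 mm across, 36 mm tall, free to spin on its pin, so it can be pinched from above and led round without turning the hand. Turning takes 2 to 3 N at the knob; from firm on it climbs about 5 N per further 0.1 rad.
- putty_center (a point): Bystander: closed tin of putty, 72 mm across and 80 mm tall; the point is its centre. Leave alone.
- driver_grip (a point): Bystander: screwdriver with a yellow handle, 190 mm long, lying on the bench; the point is in its handle. Leave alone.
- pins_in (a point): Bystander: blue open tray for glazing pins, 100 x 70 x 35 mm; the point is the centre of its inner floor. Leave alone.

How it is judged:
By the outcome, as a careful person would: the job done as asked, in the order asked, and still so for the second after the job is handed in, with the robot touching nothing.
It also fails if it takes over 72 s, if anything falls off the work surface, if the arm or the gripper's body presses on something with over 40 N, if the wrist force passes 120 N, or if a joint passes its speed limit or range.

## Working session

There is one attempt and no reset: what is moved stays moved. The work goes in short steps, Python scripts to look and compute and a tool call to move; the robot and the scene stay as the last step left them, time stands still between calls to the robot, and variables do not carry over. Pictures are saved under pics/ and viewed, and the job is handed in when it is done.

Besides the shell and the picture viewer there is one more tool, called after ">>>" by a JSON object that holds its "name" and its "arguments", one argument or row to a line. step_arm: Moves the arm, as the interface text tells. Its arguments: {"type":"object","properties":{"series":{"type":"array","items":{"type":"array","items":{"type":"array","items":{"type":"number"}}}}},"required":["series"]}

```bash
ls; mkdir -p pics; python3 - <<'E'
from cell import ctrl
import cv2,numpy as np
s=ctrl.read_state();print(s)
for n in ("scene","top","wrist"):
    print(n,ctrl.camera_params(n))
    cv2.imwrite(f"pics/{n}0.png",ctrl.grab_frame(n)[:,:,::-1])
print(ctrl.read_state()['t'])
E
```

```text
pics
{'t': 0.0, 'joint_positions': array([-7.42776148e+01,  7.51424138e+00,  8.53278243e+01, -1.51152578e-03,
        8.72619596e+01, -4.89058240e+00]), 'qvel': array([ 0.09803991, -0.0083083 ,  0.08979945, -0.01699159,  0.00067115,
        0.00126777]), 'joint_efforts': array([ 6.91688510e-04, -5.59839749e+01, -4.91760957e+01,  7.68269598e-02,
        3.51324538e-02, -1.55352163e-04]), 'tcp_pos': array([ 0.21111499, -0.56103111,  0.21761043]), 'tool_rot': array([-1.79896225e+02, -7.36430815e-03,  2.06130345e+01]), 'ft_force': array([ 0.62079463,  0.76085324, -0.02867941]), 'moment': array([-0.01145162, -0.00966493, -0.00851618]), 'grip_width': 0.998206639890308}
scene {'camera_matrix': array([[492.7137865 ,   0.        , 319.22329007],
       [  0.        , 492.7137865 , 236.71808386],
       [  0.        ,   0.        ,   1.        ]]), 'cam_to_world': array([[ 0.66840146, -0.57827655,  0.4677988 ,  0.99541734],
       [ 0.74378686,  0.523484  , -0.41562677, -0.45092905],
       [-0.00453797,  0.62574814,  0.78001197,  0.91156392],
       [ 0.        ,  0.        ,  0.        ,  1.
[... 286 characters left out ...]
,  0.00396655,  0.00148818, -0.01895376],
       [ 0.00190273,  0.10664811,  0.99429501,  1.16088351],
       [ 0.        ,  0.        ,  0.        ,  1.        ]])}
wrist {'camera_matrix': array([[371.64829954,   0.        , 324.24292531],
       [  0.        , 371.64829954, 246.68604308],
       [  0.        ,   0.        ,   1.        ]]), 'mount': array([[-7.71742419e-05,  9.58123477e-01,  2.86355369e-01,
         8.12561308e-02],
       [ 9.99999962e-01,  1.49994525e-04, -2.32365251e-04,
         8.06283108e-04],
       [-2.65586340e-04,  2.86355340e-01, -9.58123452e-01,
        -1.64251762e-01],
       [ 0.00000000e+00,  0.00000000e+00,  0.00000000e+00,
         1.00000000e+00]])}
0.15
```

View pics/scene0.png

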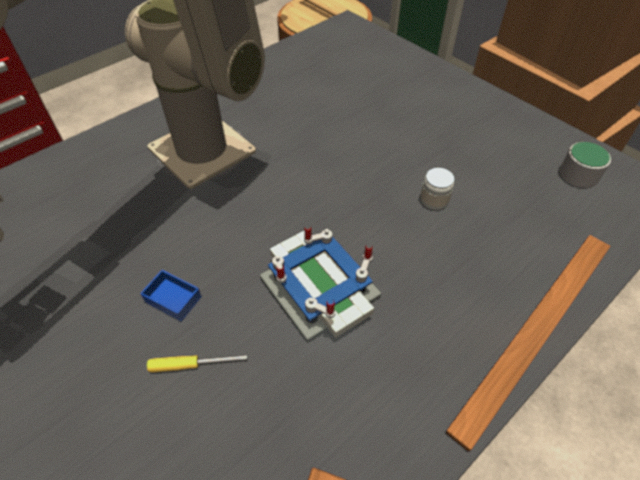

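View pics/top0.png

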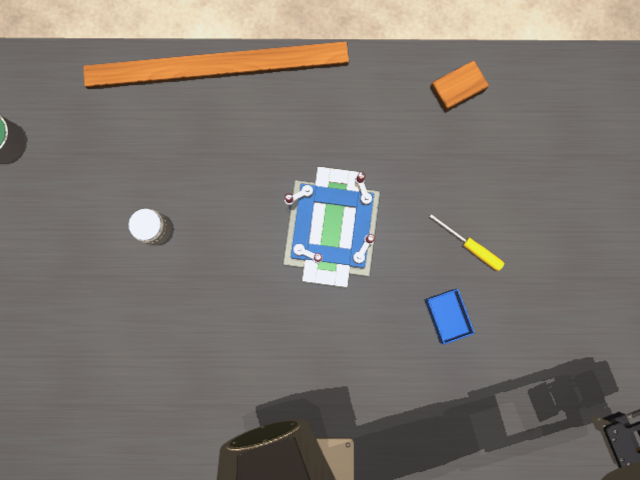

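The top view shows the press at about (332,227), with hubs near (307,190), (367,198), (359,257) and (299,249). The red knobs are near (289,199), (361,178), (370,239) and (318,258). The tin, driver and tray are well clear.

```bash
cat > h.py <<'E'
from cell import ctrl
import cv2,numpy as np
from scipy.spatial.transform import Rotation as R
def tool():
    s=ctrl.read_state();T=np.eye(4);T[:3,:3]=R.from_euler('xyz',s['tool_rot'],degrees=True).as_matrix();T[:3,3]=s['tcp_pos'];return T
def cam(n,T=None):
    p=ctrl.camera_params(n);K=p['camera_matrix']
    M=p['cam_to_world'] if n!='wrist' else (tool() if T is None else T)@p['mount']
    return K,M
def ray(n,xy,T=None):
    K,M=cam(n,T);u=(np.asarray(xy,float)-K[:2,2])/K[0,0]
    if n=='wrist':
        r=np.hypot(*u);d=np.array([u[0]/r*np.sin(r),u[1]/r*np.sin(r),np.cos(r)]) if r>1e-9 else np.array([0,0,1.])
    else: d=np.array([u[0],u[1],1.]);d/=np.linalg.norm(d)
    return M[:3,3],M[:3,:3]@(d*[1,-1,-1])
def proj(n,P,T=None):
    K,M=cam(n,T);q=(M[:3,:3].T@(np.asarray(P)-M[:3,3]))*[1,-1,-1]
    if n=='wrist':
        r=np.hypot(q[0],q[1]);th=np.arctan2(r,q[2]);u=q[:2]/r*th
    else:u=q[:2]/q[2]
    return u*K[0,0]+K[:2,2]
def atz(n,xy,z,T=None):
    o,d=ray(n,xy,T);return o+d*(z-o[2])/d[2]
def tri(rays):
    A=np.zeros((3,3));b=np.zeros(3)
    for o,d in rays:
        P=np.eye(3)-np.outer(d,d);A+=P;b+=P@o
    x=np.linalg.solve(A,b);e=[np.linalg.norm((np.eye(3)-np.outer(d,d))@(x-o)) for o,d in rays]
    return x,e
E
python3 - <<'E'
from h import *
np.set_printoptions(precision=4,suppress=True)
for t in("grip_a","nut_a","press","plate_top"):
    for n in("top","scene"):
        for r in ctrl.recognise(n,t): print(t,n,np.round(r['xy'],1),round(r['p'],2))
print(atz('top',(332,227),.062))
for x in((361,178),(289,199),(318,258),(370,239)):print('knob',atz('top',x,.107))
for x in((367,198),(307,190),(299,249),(359,257)):print('nut',atz('top',x,.09))
E
```

```text
grip_a scene [330.  307.5] 0.43
grip_a scene [368.3 252.2] 0.42
grip_a scene [312.5 233.6] 0.39
grip_a scene [436.4 190.2] 0.29
nut_a top [363.2 190. ] 0.7
nut_a top [297.7 192.2] 0.49
nut_a top [364.1 247.6] 0.48
nut_a scene [365.6 268. ] 0.69
nut_a scene [319.3 303.7] 0.68
nut_a scene [280.8 268.9] 0.61
nut_a scene [318.1 235.2] 0.51
press top [331.2 228. ] 0.98
press scene [321.2 282.8] 0.65
plate_top top [332.4 203.1] 0.77
plate_top scene [331.4 292.5] 0.65
[ 0.5502 -0.0623  0.062 ]
knob [ 0.6452 -0.1197  0.107 ]
knob [0.6012 0.0267 0.107 ]
knob [ 0.4815 -0.0325  0.107 ]
knob [ 0.5202 -0.137   0.107 ]
nut [ 0.6071 -0.1334  0.09  ]
nut [ 0.6234 -0.0096  0.09  ]
nut [0.501  0.0061 0.09  ]
nut [ 0.4851 -0.1162  0.09  ]
```

>>> {"name": "step_arm", "arguments": {
  "series": [
    [[0,0,0.24,0.616,-0.435,-0.08,150],[0,0,0.24,0.616,-0.435,-0.08,150],[0,0,0.24,0.616,-0.435,-0.08,150],[0,0,0.24,0.616,-0.435,-0.08,150],[0,0,0.24,0.616,-0.435,-0.08,150],[0,0,0.24,0.616,-0.435,-0.08,150],[0,0,0.24,0.616,-0.435,-0.08,150]]
  ]
}}

```text
t: 1.25
tcp_pos: [0.3836, -0.308, 0.2519]
tool_rot: [180.0, -0.2, 0.3]
ft_force: [-1.6, -0.9, -0.3]
grip_width: 0.448
```

>>> {"name": "step_arm", "arguments": {
  "series": [
    [[0,0,0,0.41,-0.615,0,180],[0,0,0,0.41,-0.615,0,180],[0,0,0,0.41,-0.615,0,180],[0,0,0,0.41,-0.615,0,180],[0,0,0,0.41,-0.615,0,180],[0,0,0,0.41,-0.615,0,180],[0,0,0,0.41,-0.615,0,180],[0,0,0,0.41,-0.615,0,180]]
  ]
}}

```text
t: 2.05
tcp_pos: [0.5449, -0.0657, 0.2503]
tool_rot: [180.0, 0.0, 0.1]
ft_force: [0.1, 0.3, -0.1]
grip_width: 0.294
```

```bash
python3 - <<'E'
from h import *
T=tool();print(T.round(4))
im=ctrl.grab_frame('wrist')[:,:,::-1];cv2.imwrite('pics/w1.png',im);np.save('T1.npy',T)
for t in("grip_a","nut_a","washer_a"):
    for r in ctrl.recognise('wrist',t): print(t,np.round(r['xy'],1),round(r['p'],2))
print(ctrl.read_state()['ft_force'],ctrl.read_state()['joint_positions'],ctrl.read_state()['t'])
E
```

```text
[[ 1.000e+00  1.900e-03 -8.000e-04  5.449e-01]
 [ 1.900e-03 -1.000e+00 -4.000e-04 -6.570e-02]
 [-8.000e-04  4.000e-04 -1.000e+00  2.503e-01]
 [ 0.000e+00  0.000e+00  0.000e+00  1.000e+00]]
grip_a [218.  160.1] 0.7
grip_a [400.5 251.5] 0.64
grip_a [382.2 114.5] 0.59
grip_a [285.  284.5] 0.57
nut_a [258.8 275.8] 0.92
nut_a [240.9 147.5] 0.8
nut_a [386.7 136.3] 0.72
nut_a [388.5 262.5] 0.68
nut_a [321.9 192.8] 0.38
[0.13805188 0.18401498 0.21196248] [-1.24150668e+01 -1.19473052e+00  9.09200730e+01 -1.92009051e-02
  9.02720962e+01  7.77116326e+01] 2.25
```

View pics/w1.png

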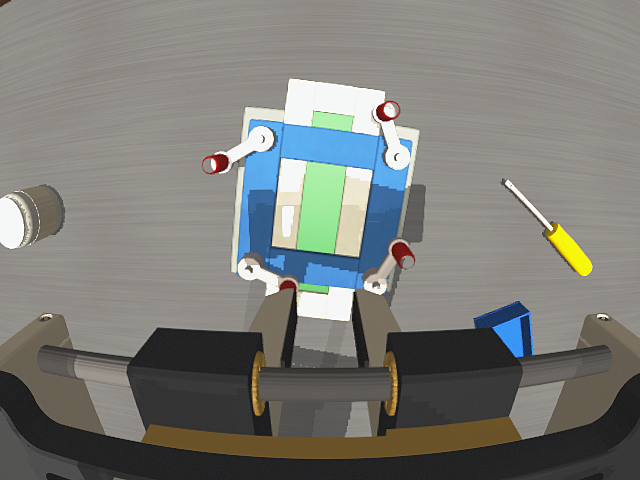

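Wrist view: knobs at (388,110), (215,163), (403,255) and (288,287), with the last partly hidden by a finger. Hubs are at (398,157), (262,139), (376,285) and (250,269). I'll move back for a second view.

>>> {"name": "step_arm", "arguments": {
  "series": [
    [[0,0,0,-0.25,0,0,180],[0,0,0,-0.25,0,0,180],[0,0,0,-0.25,0,0,180],[0,0,0,-0.25,0,0,180]]
  ]
}}

```text
t: 2.65
tcp_pos: [0.4439, -0.067, 0.2512]
tool_rot: [180.0, -0.1, -0.1]
ft_force: [0.3, 0.3, 0.7]
grip_width: 0.293
```

```bash
python3 - <<'E'
from h import *
T=tool();print(T.round(4))
im=ctrl.grab_frame('wrist')[:,:,::-1];cv2.imwrite('pics/w2.png',im);np.save('T2.npy',T)
cv2.imwrite('pics/w2z.png',cv2.resize(im[180:420,190:450],None,fx=3,fy=3,interpolation=cv2.INTER_CUBIC)[:600])
a=cv2.imread('pics/w1.png');
cv2.imwrite('pics/w1z.png',cv2.resize(a[90:300,190:430],None,fx=2.8,fy=2.8,interpolation=cv2.INTER_CUBIC))
E
```

```text
[[ 1.000e+00 -2.600e-03  2.100e-03  4.439e-01]
 [-2.600e-03 -1.000e+00 -7.000e-04 -6.700e-02]
 [ 2.100e-03  7.000e-04 -1.000e+00  2.512e-01]
 [ 0.000e+00  0.000e+00  0.000e+00  1.000e+00]]
```

View pics/w2.png

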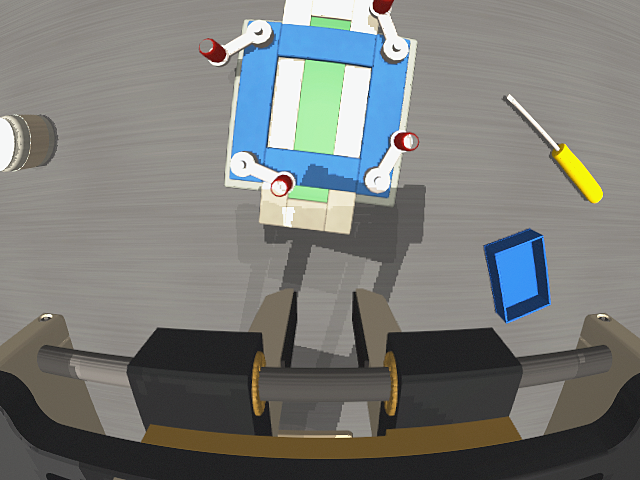

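View pics/w1z.png

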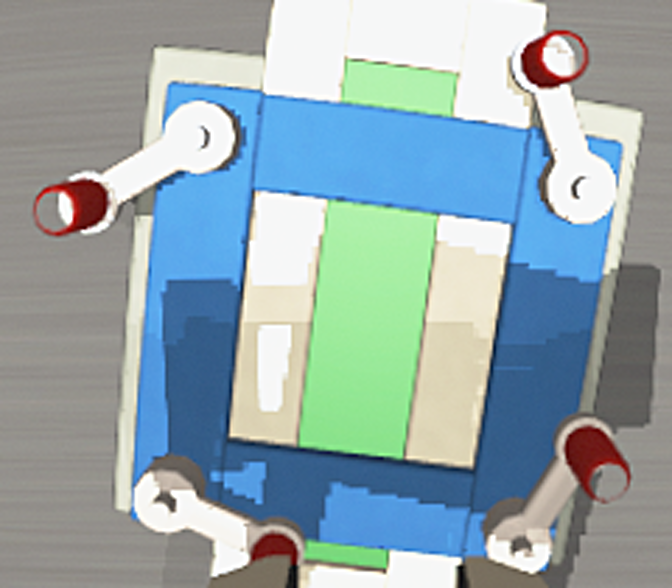

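The second view shows all four nuts: hubs at (259,33), (397,47), (243,165) and (378,181), knob tops at (209,48), (383,4), (286,186) and (408,141). I'll zoom in.

```bash
python3 - <<'E'
import cv2
a=cv2.imread('pics/w2.png');
cv2.imwrite('pics/w2a.png',cv2.resize(a[0:210,190:430],None,fx=2.8,fy=2.8,interpolation=cv2.INTER_CUBIC))
E
```

```text
(no output)
```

View pics/w2a.png

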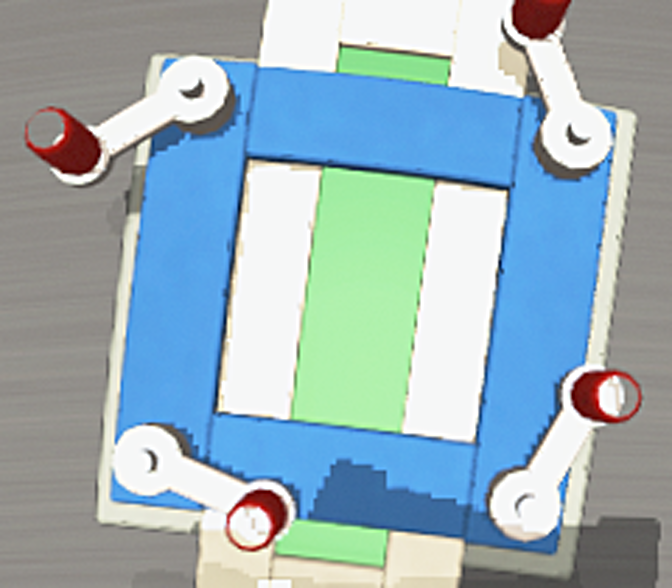

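```bash
cat > fit.py <<'E'
from h import *
from scipy.optimize import least_squares
np.set_printoptions(precision=4,suppress=True)
T1=np.load('T1.npy');T2=np.load('T2.npy')
z1=lambda p:np.array(p)/2.8+[190-.3,90-.3]
z2=lambda p:np.array(p)/2.8+[190-.3,0-.3]
hub=[('wrist',T1,z1,{1:(580,189),2:(203,137),3:(172,496)}),('wrist',T2,z2,{1:(577,136),2:(197,88),3:(147,460),4:(525,503)})]
kn=[('wrist',T1,z1,{1:(562,54),2:(57,211),4:(610,484)}),('wrist',T2,z2,{2:(46,129),3:(252,523),4:(620,397)})]
# index: local corner signs with press x ~ world x (yaw ~ -7)
C={1:(62,-62),2:(62,62),3:(-62,62),4:(-62,-62)}
def stud(p,i):
    c,s=np.cos(p[2]),np.sin(p[2]);a,b=np.array(C[i])/1000
    return np.array([p[0]+c*a-s*b,p[1]+s*a+c*b])
def res(p,lab=False):
    r=[]
    for n,T,z,d in hub:
        for i,px in d.items(): r.append(proj(n,[*stud(p,i),p[3]],T)-z(px))
    for n,T,z,d in kn:
        for i,px in d.items():
            q=stud(p,i)+.042*np.array([np.cos(p[4+i]),np.sin(p[4+i])]);r.append(proj(n,[*q,p[4]],T)-z(px))
    return np.concatenate(r)
p0=[.55,-.063,-.1,.09,.125,.3,2.1,5.1,-.6]
f=least_squares(res,p0)
print(f.x,f.cost);print(f.fun.reshape(-1,2).round(1))
p=f.x
for i in C: print(i,stud(p,i),'ang',np.degrees(p[4+i]).round(1),'knob',stud(p,i)+.042*np.array([np.cos(p[4+i]),np.sin(p[4+i])]))
for i in C: print(i,'top px hub',proj('top',[*stud(p,i),p[3]]).round(1),'knob',proj('top',[*(stud(p,i)+.042*np.array([np.cos(p[4+i]),np.sin(p[4+i])])),p[4]]).round(1),'scene',proj('scene',[*stud(p,i),p[3]]).round(1))
np.save('p.npy',p)
E
python3 fit.py; python3 - <<'E'
import cv2
a=cv2.imread('pics/top0.png');cv2.imwrite('pics/topz.png',cv2.resize(a[160:295,270:395],None,fx=4.4,fy=4.4,interpolation=cv2.INTER_CUBIC))
E
```

```text
[ 0.558  -0.0629 -0.1317  0.0778  0.1207  0.3581  2.0815  4.3014 -0.5189] 4.169154998510115
[[ 0.6 -0.8]
 [-0.5 -0.6]
 [-1.6  0.2]
 [-0.   0.5]
 [-0.2  1. ]
 [ 1.  -0.6]
 [ 0.2  0.6]
 [ 0.1  0.4]
 [-0.5  0.3]
 [ 0.1 -0.5]
 [ 0.5 -0.3]
 [-0.1 -0. ]
 [ 0.2 -0.1]]
1 [ 0.6113 -0.1325] ang 20.5 knob [ 0.6507 -0.1178]
2 [ 0.6276 -0.0096] ang 119.3 knob [0.6071 0.027 ]
3 [0.5047 0.0067] ang 246.5 knob [ 0.4879 -0.0318]
4 [ 0.4884 -0.1162] ang -29.7 knob [ 0.5249 -0.1371]
1 top px hub [365.9 197.1] knob [360.7 173.8] scene [311.  304.8]
2 top px hub [307.1 189.2] knob [288.6 194.8] scene [361.5 274.9]
3 top px hub [298.9 247.7] knob [317.8 254.3] scene [326.7 236. ]
4 top px hub [358.5 255.8] knob [370.8 235.9] scene [277.9 262.3]
```

View pics/topz.png

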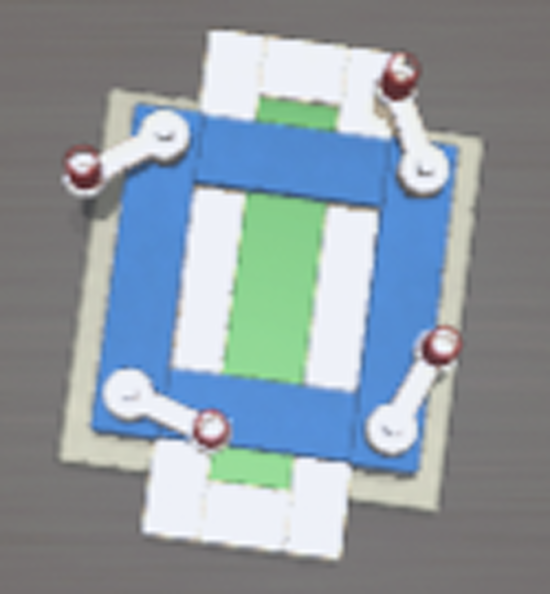

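```bash
python3 - <<'E'
import cv2
a=cv2.imread('pics/scene0.png');cv2.imwrite('pics/scz.png',cv2.resize(a[220:340,255:390],None,fx=5,fy=5,interpolation=cv2.INTER_CUBIC))
E
```

```text
(no output)
```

View pics/scz.png

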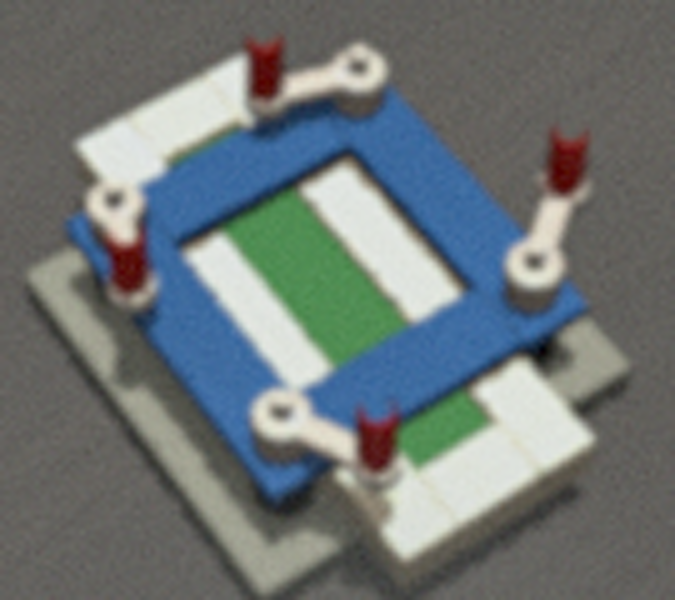

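```bash
python3 - <<'E'
s=open('fit.py').read()
s=s.replace("# index","""zt=lambda p:np.array(p)/4.4+[270-.4,160-.4]
zs=lambda p:np.array(p)/5+[255-.4,220-.4]
hub+=[('top',None,zt,{1:(422,171),2:(163,136),3:(128,394),4:(392,428)}),('scene',None,zs,{1:(281,413),2:(535,262),3:(358,67),4:(115,203)})]
kn+=[('top',None,zt,{1:(401,68),2:(83,162),3:(212,424),4:(441,342)}),('scene',None,zs,{1:(378,412),2:(569,137),3:(265,45),4:(128,240)})]
# index""")
open('fit.py','w').write(s)
E
python3 fit.py
```

```text
[ 0.5575 -0.0628 -0.1307  0.0805  0.1188  0.3461  2.0683  4.2986 -0.5248] 21.50082779587574
[[ 0.9 -0.2]
 [-1.2  0. ]
 [-2.1  1.7]
 [ 0.3  0.2]
 [-1.   0.8]
 [ 0.3  0.2]
 [ 0.5  1.4]
 [ 0.5 -1.4]
 [ 0.3 -1.4]
 [ 0.1 -1.3]
 [-0.1 -0.9]
 [ 0.1  1.7]
 [-0.2  2. ]
 [ 0.3  2. ]
 [ 0.1  1.2]
 [ 0.   0.9]
 [-0.4  0.2]
 [-0.3 -0.6]
 [ 0.6  0.4]
 [ 0.   0.5]
 [-0.2  0.6]
 [ 0.  -0.9]
 [-0.1 -1.4]
 [-0.1 -1.3]
 [ 0.9 -1. ]
 [ 0.1  0.4]
 [ 0.1  0.1]
 [ 0.  -0.1]
 [-0.6 -0.7]]
1 [ 0.6109 -0.1323] ang 19.8 knob [ 0.6504 -0.1181]
2 [ 0.6271 -0.0094] ang 118.5 knob [0.607  0.0275]
3 [0.5041 0.0068] ang 246.3 knob [ 0.4873 -0.0317]
4 [ 0.488  -0.1162] ang -30.1 knob [ 0.5243 -0.1372]
1 top px hub [366. 197.] knob [360.7 174.1] scene [310.9 303.9]
2 top px hub [306.9 189.2] knob [288.3 195. ] scene [361.4 274. ]
3 top px hub [298.8 247.9] knob [317.7 254.7] scene [326.5 235. ]
4 top px hub [358.5 255.9] knob [370.7 236.3] scene [277.7 261.4]
```

```bash
cat >> fit.py <<'E'
print('--- with per-camera offsets')
off={'wrist':0,'top':1,'scene':2}
def res2(q):
    p=q[:9];o=q[9:18].reshape(3,3);th=q[18:27].reshape(3,3);r=[]
    def pr(n,P,T):
        # camera position shift o and small rotation th (world axes, about camera)
        K,M=cam(n,T);c=M[:3,3]
        v=R.from_rotvec(th[off[n]]).apply(np.asarray(P)-c-o[off[n]])+c
        return proj(n,v,T)
    for n,T,z,d in hub:
        for i,px in d.items(): r.append(pr(n,[*stud(p,i),p[3]],T)-z(px))
    for n,T,z,d in kn:
        for i,px in d.items():
            k=stud(p,i)+.042*np.array([np.cos(p[4+i]),np.sin(p[4+i])]);r.append(pr(n,[*k,p[3]+.037],T)-z(px))
    r=np.concatenate(r)/.6
    return np.concatenate([r,q[9:18]/.002,q[18:27]/.003])
f2=least_squares(res2,np.r_[p,np.zeros(18)])
q=f2.x;p=q[:9];J=f2.jac;cv=np.linalg.pinv(J.T@J)
print(p,f2.cost);print('sd',np.sqrt(np.diag(cv))[:9]);print(q[9:].reshape(6,3)*1000)
for i in C: print(i,stud(p,i),'ang',np.degrees(p[4+i]).round(1),'knob',stud(p,i)+.042*np.array([np.cos(p[4+i]),np.sin(p[4+i])]))
np.save('p.npy',p)
E
python3 fit.py | sed -n '/---/,$p'
```

```text
Traceback (most recent call last):
  File "fit.py", line 27, in <module>
    f=least_squares(res,p0)
  File "fit.py", line 24, in res
    q=stud(p,i)+.042*np.array([np.cos(p[4+i]),np.sin(p[4+i])]);r.append(proj(n,[*q,p[4]],T)-z(px))
                                                                        ~~~~^^^^^^^^^^^^^^^
  File "h.py", line 17, in proj
    K,M=cam(n,T);q=(M[:3,:3].T@(np.asarray(P)-M[:3,3]))*[1,-1,-1]
        ~~~^^^^^
  File "h.py", line 7, in cam
    p=ctrl.camera_params(n);K=p['camera_matrix']
ValueError: time passes only in moves, steps and waits
```

```bash
python3 - <<'E'
s=open('h.py').read()
s=s.replace("def cam(n","import functools\nprm=functools.cache(lambda n:ctrl.camera_params(n))\ndef cam(n").replace("p=ctrl.camera_params(n);K","p=prm(n);K")
open('h.py','w').write(s)
E
python3 fit.py | sed -n '/---/,$p'
```

```text
--- with per-camera offsets
[ 0.5566 -0.0619 -0.1307  0.079  14.663   0.3312  2.0574  4.2975 -0.5392] 29.47022448322462
sd [0.0017 0.0017 0.0023 0.0019    nan 0.0116 0.0099 0.0115 0.0101]
[[-0.434   0.2205 -0.742 ]
 [ 0.2171  0.1705  0.5264]
 [ 0.2169 -0.391   0.2156]
 [-2.1491 -2.653   1.2928]
 [-0.4725  0.8811  0.8747]
 [ 1.7494  0.6474  1.3844]]
1 [ 0.61   -0.1314] ang 19.0 knob [ 0.6497 -0.1178]
2 [ 0.6261 -0.0085] ang 117.9 knob [0.6065 0.0287]
3 [0.5032 0.0077] ang 246.2 knob [ 0.4863 -0.0308]
4 [ 0.487  -0.1153] ang -30.9 knob [ 0.5231 -0.1368]fit.py:51: RuntimeWarning: invalid value encountered in sqrt
  print(p,f2.cost);print('sd',np.sqrt(np.diag(cv))[:9]);print(q[9:].reshape(6,3)*1000)
```

>>> {"name": "step_arm", "arguments": {
  "series": [
    [[0,0,0,0.199,0.176,0.1,165],[0,0,0,0.199,0.176,0.2,165],[0,0,0,0.199,0.176,0.278,165],[0,0,0,0.199,0.176,0.278,165],[0,0,0,0.199,0.176,0.278,165]]
  ]
}}

```text
t: 3.2
tcp_pos: [0.5233, -0.1364, 0.1367]
tool_rot: [-179.9, 0.3, -0.1]
ft_force: [-0.4, 0.3, 0.4]
grip_width: 0.356
```

```bash
cat > snap.py <<'E'
import sys
from h import *
T=tool();im=ctrl.grab_frame('wrist')[:,:,::-1].copy()
np.set_printoptions(precision=4,suppress=True);print(T[:3,3],ctrl.read_state()['ft_force'],ctrl.read_state()['grip_width'],ctrl.read_state()['t'])
cv2.imwrite('pics/%s.png'%sys.argv[1],im)
E
python3 snap.py w3
```

```text
[ 0.5233 -0.1364  0.1367] [0.4902 0.0325 0.5792] 0.3500789524547117 3.25
```

View pics/w3.png

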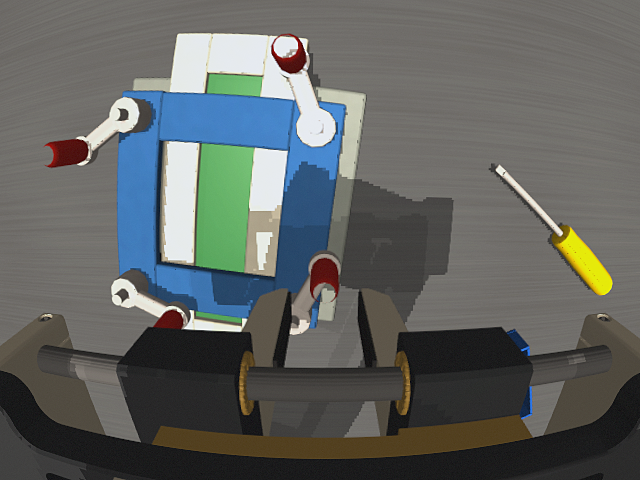

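>>> {"name": "step_arm", "arguments": {
  "series": [
    [[0,0,0,0,0,0.06,165],[0,0,0,0,0,0.11,165],[0,0,0,0,0,0.11,165],[0,0,0,0,0,0.11,255],[0,0,0,0,0,0.11,255],[0,0,0,0,0,0.11,255],[0,0,0,0,0,0.11,255],[0,0,0,0,0,0.11,255]]
  ]
}}

```text
t: 4.05
tcp_pos: [0.5258, -0.1368, 0.0975]
tool_rot: [179.9, -0.2, -0.0]
ft_force: [-0.4, 0.4, 6.7]
grip_width: 0.166
```

```bash
python3 snap.py w4
```

```text
[ 0.5258 -0.1368  0.0975] [0.3391 0.4301 6.3447] 0.1632406382795756 4.1
```

View pics/w4.png

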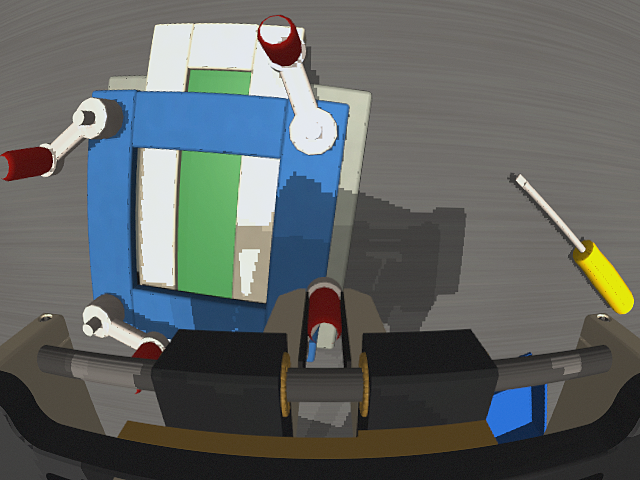

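```bash
cat > arc.py <<'E'
import sys,numpy as np
# arc.py alpha_deg phi_end n [phi_start]: rows relative to the pose at phi_start
a0=np.radians(float(sys.argv[1]));pe=float(sys.argv[2]);n=int(sys.argv[3]);ps=float(sys.argv[4]) if len(sys.argv)>4 else 0.
f=lambda p:42*np.array([np.cos(a0-p),np.sin(a0-p)])
for p in ps+(pe-ps)*np.arange(1,n+1)/n:
    d=f(p)-f(ps);print("[0,0,0,%.4f,%.4f,0,255],"%(d[0]/400,-d[1]/400),end=' ')
print()
E
python3 arc.py -30.5 1.2 12; python3 arc.py -30.5 2.2 10 1.2
```

```text
[0,0,0,-0.0058,0.0088,0,255], [0,0,0,-0.0124,0.0169,0,255], [0,0,0,-0.0198,0.0244,0,255], [0,0,0,-0.0279,0.0310,0,255], [0,0,0,-0.0366,0.0369,0,255], [0,0,0,-0.0459,0.0418,0,255], [0,0,0,-0.0556,0.0458,0,255], [0,0,0,-0.0657,0.0487,0,255], [0,0,0,-0.0760,0.0507,0,255], [0,0,0,-0.0864,0.0516,0,255], [0,0,0,-0.0969,0.0515,0,255], [0,0,0,-0.1074,0.0503,0,255], 
[0,0,0,-0.0103,-0.0022,0,255], [0,0,0,-0.0203,-0.0054,0,255], [0,0,0,-0.0299,-0.0096,0,255], [0,0,0,-0.0390,-0.0148,0,255], [0,0,0,-0.0476,-0.0208,0,255], [0,0,0,-0.0556,-0.0276,0,255], [0,0,0,-0.0628,-0.0352,0,255], [0,0,0,-0.0692,-0.0435,0,255], [0,0,0,-0.0748,-0.0524,0,255], [0,0,0,-0.0794,-0.0618,0,255],
```

>>> {"name": "step_arm", "arguments": {
  "series": [
    [[0,0,0,-0.0058,0.0088,-0.0025,255],[0,0,0,-0.0124,0.0169,-0.0025,255],[0,0,0,-0.0198,0.0244,-0.0025,255],[0,0,0,-0.0279,0.031,-0.0025,255],[0,0,0,-0.0366,0.0369,-0.0025,255],[0,0,0,-0.0459,0.0418,-0.0025,255],[0,0,0,-0.0556,0.0458,-0.0025,255],[0,0,0,-0.0657,0.0487,-0.0025,255],[0,0,0,-0.076,0.0507,-0.0025,255],[0,0,0,-0.0864,0.0516,-0.0025,255],[0,0,0,-0.0969,0.0515,-0.0025,255],[0,0,0,-0.1074,0.0503,-0.0025,255]]
  ]
}}

```text
t: 5.3
tcp_pos: [0.482, -0.1571, 0.0976]
tool_rot: [180.0, -0.1, -0.0]
ft_force: [3.8, 1.5, 5.9]
grip_width: 0.162
```

```bash
python3 -c "
from h import *
for i in range(1):
  s=ctrl.read_state();print(s['tcp_pos'].round(4),s['ft_force'].round(2),s['t'])"
```

```text
[ 0.482  -0.1571  0.0976] [3.81 1.51 5.91] 5.3
```

>>> {"name": "step_arm", "arguments": {
  "series": [
    [[0,0,0,-0.0103,-0.0022,-0.004,255],[0,0,0,-0.0203,-0.0054,-0.004,255],[0,0,0,-0.0299,-0.0096,-0.004,255],[0,0,0,-0.039,-0.0148,-0.004,255],[0,0,0,-0.0476,-0.0208,-0.004,255],[0,0,0,-0.0556,-0.0276,-0.004,255],[0,0,0,-0.0628,-0.0352,-0.004,255],[0,0,0,-0.0692,-0.0435,-0.004,255],[0,0,0,-0.0748,-0.0524,-0.004,255],[0,0,0,-0.0794,-0.0618,-0.004,255],[0,0,0,-0.0794,-0.0618,-0.004,255]]
  ]
}}

```text
t: 6.4
tcp_pos: [0.45, -0.1314, 0.0979]
tool_rot: [180.0, -0.1, 0.0]
ft_force: [9.1, 0.3, -4.5]
grip_width: 0.16
```

```bash
cat > F.py <<'E'
import sys
from h import *
# F.py alpha0 phi
a=np.radians(float(sys.argv[1]))-float(sys.argv[2])
s=ctrl.read_state();F=s['ft_force']
print('tang resist %.2f radial(out) %.2f z %.2f'%(-(F[0]*np.sin(a)-F[1]*np.cos(a)),F[0]*np.cos(a)+F[1]*np.sin(a),F[2]),s['tcp_pos'].round(4),s['t'])
E
python3 F.py -30.5 2.2; for i in 1 2 3 4 5 6 7 8 9 10 11 12 13 14; do :; done
python3 - <<'E'
import numpy as np
a0=np.radians(-30.5)
f=lambda p:42*np.array([np.cos(a0-p),np.sin(a0-p)])
for p in np.arange(2.2,3.95,.12):
    d=f(p+.12)-f(p);d2=f(p+.06)-f(p);print("%.2f->%.2f"%(p,p+.12),"half %.4f,%.4f"%(d2[0]/400,-d2[1]/400),"%.4f,%.4f"%(d[0]/400,-d[1]/400))
E
```

```text
tang resist 3.31 radial(out) -8.44 z -4.51 [ 0.45   -0.1314  0.0979] 6.4
2.20->2.32 half -0.0023,-0.0059 -0.0043,-0.0118
2.32->2.44 half -0.0016,-0.0061 -0.0029,-0.0123
2.44->2.56 half -0.0009,-0.0062 -0.0014,-0.0125
2.56->2.68 half -0.0001,-0.0063 0.0001,-0.0126
2.68->2.80 half 0.0006,-0.0063 0.0016,-0.0125
2.80->2.92 half 0.0014,-0.0061 0.0031,-0.0122
2.92->3.04 half 0.0021,-0.0059 0.0046,-0.0117
3.04->3.16 half 0.0028,-0.0056 0.0059,-0.0111
3.16->3.28 half 0.0035,-0.0053 0.0072,-0.0103
3.28->3.40 half 0.0041,-0.0048 0.0084,-0.0094
3.40->3.52 half 0.0046,-0.0043 0.0095,-0.0083
3.52->3.64 half 0.0051,-0.0037 0.0104,-0.0071
3.64->3.76 half 0.0055,-0.0031 0.0112,-0.0058
3.76->3.88 half 0.0058,-0.0024 0.0118,-0.0044
3.88->4.00 half 0.0061,-0.0017 0.0122,-0.0030
```

>>> {"name": "step_arm", "arguments": {
  "series": [
    [[0,0,0,0.005,0,0.0025,255],[0,0,0,0.0007,-0.0118,0.0025,255],[0,0,0,-0.0022,-0.0241,0.0025,255],[0,0,0,-0.0022,-0.0241,0.0025,255]]
  ]
}}

```text
t: 6.8
tcp_pos: [0.448, -0.1229, 0.0977]
tool_rot: [179.9, 0.1, -0.0]
ft_force: [-2.7, -3.5, 8.3]
grip_width: 0.16
```

```bash
python3 F.py -30.5 2.44
```

```text
tang resist 3.04 radial(out) 3.23 z 8.30 [ 0.448  -0.1229  0.0977] 6.8
```

>>> {"name": "step_arm", "arguments": {
  "series": [
    [[0,0,0,-0.002,-0.0062,-0.0015,255],[0,0,0,-0.0026,-0.0125,-0.0015,255],[0,0,0,-0.0026,-0.0125,-0.0015,255]]
  ]
}}

```text
t: 7.1
tcp_pos: [0.4473, -0.1173, 0.0977]
tool_rot: [180.0, 0.0, -0.0]
ft_force: [-0.9, -2.6, 4.0]
grip_width: 0.162
```

```bash
python3 F.py -30.5 2.56
```

```text
tang resist 2.51 radial(out) 1.00 z 3.96 [ 0.4473 -0.1173  0.0977] 7.1
```

>>> {"name": "step_arm", "arguments": {
  "series": [
    [[0,0,0,-0.0001,-0.0063,0,255],[0,0,0,0.0001,-0.0126,0,255],[0,0,0,0.0001,-0.0126,0,255]]
  ]
}}

```text
t: 7.4
tcp_pos: [0.4474, -0.1119, 0.0977]
tool_rot: [180.0, 0.0, -0.0]
ft_force: [-1.9, -2.9, 6.5]
grip_width: 0.162
```

```bash
python3 F.py -30.5 2.68
```

```text
tang resist 3.06 radial(out) 1.65 z 6.45 [ 0.4474 -0.1119  0.0977] 7.4
```

>>> {"name": "step_arm", "arguments": {
  "series": [
    [[0,0,0,0.0006,-0.0063,0,255],[0,0,0,0.0016,-0.0125,0,255],[0,0,0,0.0016,-0.0125,0,255]]
  ]
}}

```text
t: 7.7
tcp_pos: [0.4481, -0.1068, 0.0977]
tool_rot: [-180.0, 0.0, 0.0]
ft_force: [-2.2, -2.3, 4.8]
grip_width: 0.165
```

>>> {"name": "step_arm", "arguments": {
  "series": [
    [[0,0,0,0.0012,-0.0061,0,255],[0,0,0,0.0029,-0.0122,0,255],[0,0,0,0.0029,-0.0122,0,255]]
  ]
}}

```text
t: 8.0
tcp_pos: [0.4495, -0.1019, 0.0977]
tool_rot: [-180.0, 0.0, 0.0]
ft_force: [-0.7, -3.3, 5.8]
grip_width: 0.164
```

```bash
python3 F.py -30.5 2.92
```

```text
tang resist 3.37 radial(out) -0.38 z 5.84 [ 0.4495 -0.1019  0.0977] 8.0
```

>>> {"name": "step_arm", "arguments": {
  "series": [
    [[0,0,0,0.0021,-0.0059,0,255],[0,0,0,0.0046,-0.0117,0,255],[0,0,0,0.0046,-0.0117,0,255]]
  ]
}}

```text
t: 8.3
tcp_pos: [0.4513, -0.0972, 0.0976]
tool_rot: [-180.0, 0.0, 0.0]
ft_force: [-1.5, -3.0, 5.6]
grip_width: 0.167
```

```bash
python3 F.py -30.5 3.04
```

```text
tang resist 3.34 radial(out) 0.14 z 5.62 [ 0.4513 -0.0972  0.0976] 8.3
```

>>> {"name": "step_arm", "arguments": {
  "series": [
    [[0,0,0,0.0028,-0.0056,0,255],[0,0,0,0.0059,-0.0111,0,255],[0,0,0,0.0059,-0.0111,0,255]]
  ]
}}

```text
t: 8.6
tcp_pos: [0.4537, -0.0928, 0.0977]
tool_rot: [-180.0, 0.0, 0.0]
ft_force: [-1.1, -2.4, 4.9]
grip_width: 0.163
```

```bash
python3 F.py -30.5 3.16
```

```text
tang resist 2.68 radial(out) -0.31 z 4.90 [ 0.4537 -0.0928  0.0977] 8.6
```

>>> {"name": "step_arm", "arguments": {
  "series": [
    [[0,0,0,0.0035,-0.0053,0,255],[0,0,0,0.0072,-0.0103,0,255],[0,0,0,0.0072,-0.0103,0,255]]
  ]
}}

```text
t: 8.9
tcp_pos: [0.4566, -0.0889, 0.0976]
tool_rot: [-180.0, 0.0, -0.0]
ft_force: [-0.8, -3.0, 5.1]
grip_width: 0.161
```

```bash
python3 F.py -30.5 3.28
```

```text
tang resist 2.81 radial(out) -1.22 z 5.08 [ 0.4566 -0.0889  0.0976] 8.9
```

>>> {"name": "step_arm", "arguments": {
  "series": [
    [[0,0,0,0.0041,-0.0048,0,255],[0,0,0,0.0084,-0.0094,0,255],[0,0,0,0.0084,-0.0094,0,255]]
  ]
}}

```text
t: 9.2
tcp_pos: [0.4599, -0.0852, 0.0976]
tool_rot: [180.0, 0.0, -0.0]
ft_force: [-1.6, -3.1, 5.7]
grip_width: 0.163
```

```bash
python3 F.py -30.5 3.40
```

```text
tang resist 3.30 radial(out) -1.03 z 5.66 [ 0.4599 -0.0852  0.0976] 9.2
```

>>> {"name": "step_arm", "arguments": {
  "series": [
    [[0,0,0,0.0046,-0.0043,0,255],[0,0,0,0.0095,-0.0083,0,255],[0,0,0,0.0095,-0.0083,0,255]]
  ]
}}

```text
t: 9.5
tcp_pos: [0.4637, -0.0819, 0.0976]
tool_rot: [180.0, 0.0, -0.0]
ft_force: [-2.1, -2.4, 5.1]
grip_width: 0.163
```

```bash
python3 F.py -30.5 3.52
```

```text
tang resist 3.08 radial(out) -0.61 z 5.12 [ 0.4637 -0.0819  0.0976] 9.5
```

>>> {"name": "step_arm", "arguments": {
  "series": [
    [[0,0,0,0.0051,-0.0037,0,255],[0,0,0,0.0104,-0.0071,0,255],[0,0,0,0.0104,-0.0071,0,255]]
  ]
}}

```text
t: 9.8
tcp_pos: [0.467, -0.0795, 0.0975]
tool_rot: [180.0, 0.1, -0.0]
ft_force: [-5.3, -3.9, 7.6]
grip_width: 0.164
```

```bash
python3 F.py -30.5 3.64
```

```text
tang resist 6.52 radial(out) -0.59 z 7.59 [ 0.467  -0.0795  0.0975] 9.8
```

>>> {"name": "step_arm", "arguments": {
  "series": [
    [[0,0,0,0,0,0,165],[0,0,0,0,0,0,165],[0,0,0,0,0,0,165],[0,0,0,0,0,-0.11,165],[0,0,0,0,0,-0.11,165],[0,0,0,0.349,-0.268,-0.11,165],[0,0,0,0.349,-0.268,-0.11,165],[0,0,0,0.349,-0.268,-0.11,165],[0,0,0,0.349,-0.268,-0.11,165],[0,0,0,0.349,-0.268,-0.11,165],[0,0,0,0.349,-0.268,-0.11,165]]
  ]
}}

```text
t: 10.9
tcp_pos: [0.6069, 0.0287, 0.1404]
tool_rot: [-180.0, 0.1, 0.1]
ft_force: [0.2, 0.2, 0.3]
grip_width: 0.356
```

```bash
python3 snap.py w5; python3 -c "
from h import *
cv2.imwrite('pics/top5.png',cv2.resize(ctrl.grab_frame('top')[:,:,::-1][160:295,270:395],None,fx=4.4,fy=4.4,interpolation=cv2.INTER_CUBIC))"
```

```text
[0.6069 0.0287 0.1404] [-0.069  -0.1758  0.1673] 0.35340755378078326 10.95
```

View pics/w5.png

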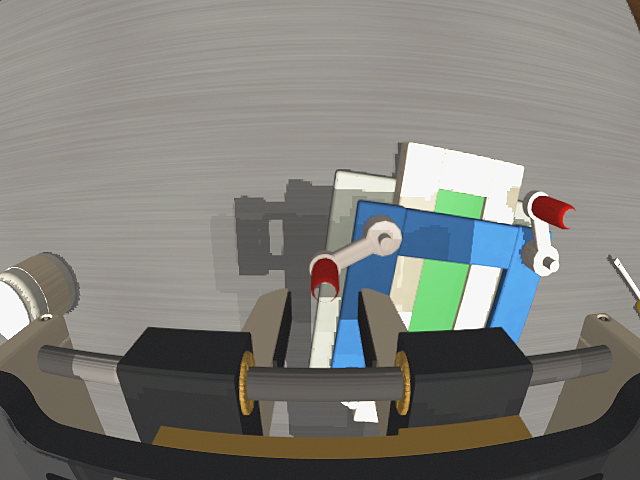

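The knob sits centred between the fingers, its top near (326,291). I'll go down and close.

>>> {"name": "step_arm", "arguments": {
  "series": [
    [[0,0,0,0,0,0.06,165],[0,0,0,0,0,0.11,165],[0,0,0,0,0,0.11,165],[0,0,0,0,0,0.11,255],[0,0,0,0,0,0.11,255],[0,0,0,0,0,0.11,255],[0,0,0,0,0,0.11,255],[0,0,0,0,0,0.11,255]]
  ]
}}

```text
t: 11.8
tcp_pos: [0.6085, 0.0283, 0.0991]
tool_rot: [-180.0, -0.1, -0.0]
ft_force: [-0.6, 2.9, 6.9]
grip_width: 0.163
```

```bash
python3 F.py 118.3 0; python3 arc.py 118.3 1.2 12; python3 arc.py 118.3 2.2 10 1.2
```

```text
tang resist -0.80 radial(out) 2.84 z 6.91 [0.6085 0.0283 0.0991] 11.8
[0,0,0,0.0095,-0.0045,0,255], [0,0,0,0.0194,-0.0080,0,255], [0,0,0,0.0295,-0.0106,0,255], [0,0,0,0.0399,-0.0121,0,255], [0,0,0,0.0504,-0.0125,0,255], [0,0,0,0.0609,-0.0120,0,255], [0,0,0,0.0713,-0.0103,0,255], [0,0,0,0.0814,-0.0077,0,255], [0,0,0,0.0913,-0.0040,0,255], [0,0,0,0.1007,0.0006,0,255], [0,0,0,0.1096,0.0062,0,255], [0,0,0,0.1179,0.0126,0,255], 
[0,0,0,0.0076,0.0072,0,255], [0,0,0,0.0145,0.0151,0,255], [0,0,0,0.0206,0.0237,0,255], [0,0,0,0.0257,0.0328,0,255], [0,0,0,0.0300,0.0424,0,255], [0,0,0,0.0332,0.0524,0,255], [0,0,0,0.0354,0.0627,0,255], [0,0,0,0.0367,0.0731,0,255], [0,0,0,0.0368,0.0836,0,255], [0,0,0,0.0359,0.0941,0,255],
```

View pics/top5.png

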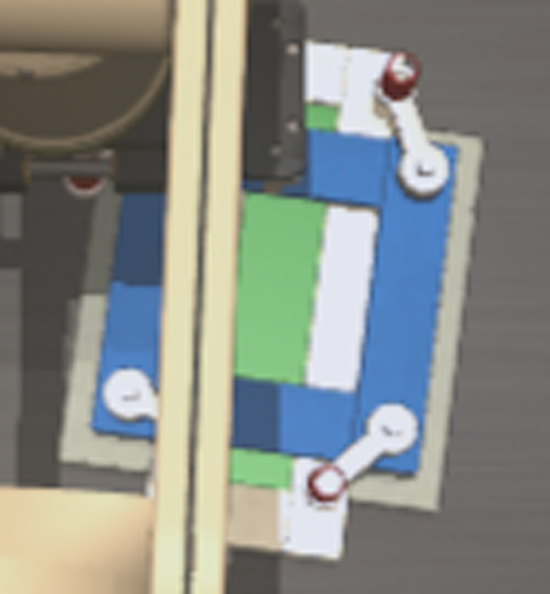

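>>> {"name": "step_arm", "arguments": {
  "series": [
    [[0,0,0,0.0095,-0.0055,-0.003,255],[0,0,0,0.0194,-0.009,-0.003,255],[0,0,0,0.0295,-0.0116,-0.003,255],[0,0,0,0.0399,-0.0131,-0.003,255],[0,0,0,0.0504,-0.0135,-0.003,255],[0,0,0,0.0609,-0.013,-0.003,255],[0,0,0,0.0713,-0.0113,-0.003,255],[0,0,0,0.0814,-0.0087,-0.003,255],[0,0,0,0.0913,-0.005,-0.003,255],[0,0,0,0.1007,-0.0004,-0.003,255],[0,0,0,0.1096,0.0052,-0.003,255],[0,0,0,0.1179,0.0116,-0.003,255]]
  ]
}}

```text
t: 13.0
tcp_pos: [0.6553, 0.0245, 0.0992]
tool_rot: [-179.9, -0.0, 0.0]
ft_force: [-2.2, 3.7, 5.4]
grip_width: 0.16
```

```bash
python3 F.py 118.3 1.2
```

```text
tang resist 4.09 radial(out) 1.35 z 5.40 [0.6553 0.0245 0.0992] 13.0
```

>>> {"name": "step_arm", "arguments": {
  "series": [
    [[0,0,0,0.0076,0.0072,0,255],[0,0,0,0.0145,0.0151,0,255],[0,0,0,0.0206,0.0237,0,255],[0,0,0,0.0257,0.0328,0,255],[0,0,0,0.03,0.0424,0,255],[0,0,0,0.0332,0.0524,0,255],[0,0,0,0.0354,0.0627,0,255],[0,0,0,0.0367,0.0731,0,255],[0,0,0,0.0368,0.0836,0,255],[0,0,0,0.0359,0.0941,0,255],[0,0,0,0.0359,0.0941,0,255]]
  ]
}}

```text
t: 14.1
tcp_pos: [0.6703, -0.0148, 0.0995]
tool_rot: [180.0, -0.2, -0.0]
ft_force: [4.6, 2.4, 3.4]
grip_width: 0.164
```

```bash
cat > fine.py <<'E'
import sys,numpy as np
a0=np.radians(float(sys.argv[1]));st=float(sys.argv[2]);e=float(sys.argv[3])
f=lambda p:42*np.array([np.cos(a0-p),np.sin(a0-p)])
for p in np.arange(st,e,.12):
    d=f(p+.12)-f(p);d2=f(p+.06)-f(p);print("%.2f->%.2f"%(p,p+.12),"half %.4f,%.4f"%(d2[0]/400,-d2[1]/400),"%.4f,%.4f"%(d[0]/400,-d[1]/400))
E
python3 F.py 118.3 2.2;python3 fine.py 118.3 2.2 3.9
```

```text
tang resist 3.01 radial(out) 4.27 z 3.44 [ 0.6703 -0.0148  0.0995] 14.1
2.20->2.32 half -0.0010,0.0062 -0.0024,0.0124
2.32->2.44 half -0.0018,0.0060 -0.0039,0.0120
2.44->2.56 half -0.0025,0.0058 -0.0053,0.0114
2.56->2.68 half -0.0032,0.0054 -0.0066,0.0107
2.68->2.80 half -0.0038,0.0050 -0.0079,0.0098
2.80->2.92 half -0.0044,0.0045 -0.0090,0.0088
2.92->3.04 half -0.0049,0.0040 -0.0100,0.0077
3.04->3.16 half -0.0053,0.0034 -0.0108,0.0064
3.16->3.28 half -0.0057,0.0027 -0.0115,0.0051
3.28->3.40 half -0.0060,0.0020 -0.0120,0.0037
3.40->3.52 half -0.0062,0.0013 -0.0124,0.0022
3.52->3.64 half -0.0063,0.0005 -0.0126,0.0007
3.64->3.76 half -0.0063,-0.0002 -0.0126,-0.0008
3.76->3.88 half -0.0062,-0.0010 -0.0124,-0.0023
3.88->4.00 half -0.0061,-0.0017 -0.0120,-0.0038
```

>>> {"name": "step_arm", "arguments": {
  "series": [
    [[0,0,0,-0.0006,0.0124,0,255],[0,0,0,-0.0045,0.0244,0,255],[0,0,0,-0.0045,0.0244,0,255]]
  ]
}}

```text
t: 14.4
tcp_pos: [0.6677, -0.0247, 0.0993]
tool_rot: [180.0, -0.1, -0.0]
ft_force: [4.1, 1.4, 4.4]
grip_width: 0.162
```

```bash
python3 F.py 118.3 2.44
```

```text
tang resist 2.84 radial(out) 3.32 z 4.40 [ 0.6677 -0.0247  0.0993] 14.4
```

>>> {"name": "step_arm", "arguments": {
  "series": [
    [[0,0,0,-0.0022,0.0058,0,255],[0,0,0,-0.0048,0.0114,0,255],[0,0,0,-0.0048,0.0114,0,255]]
  ]
}}

```text
t: 14.7
tcp_pos: [0.6656, -0.029, 0.0993]
tool_rot: [180.0, -0.1, -0.0]
ft_force: [4.8, 0.8, 5.3]
grip_width: 0.164
```

```bash
python3 F.py 118.3 2.56
```

```text
tang resist 2.96 radial(out) 3.86 z 5.27 [ 0.6656 -0.029   0.0993] 14.7
```

>>> {"name": "step_arm", "arguments": {
  "series": [
    [[0,0,0,-0.0025,0.005,0,255],[0,0,0,-0.0059,0.0103,0,255],[0,0,0,-0.0059,0.0103,0,255]]
  ]
}}

```text
t: 15.0
tcp_pos: [0.6631, -0.0331, 0.0993]
tool_rot: [180.0, -0.0, -0.0]
ft_force: [3.5, 1.1, 5.0]
grip_width: 0.161
```

```bash
python3 F.py 118.3 2.68
```

```text
tang resist 2.92 radial(out) 2.23 z 5.00 [ 0.6631 -0.0331  0.0993] 15.0
```

>>> {"name": "step_arm", "arguments": {
  "series": [
    [[0,0,0,-0.0038,0.005,0,255],[0,0,0,-0.0079,0.0098,0,255],[0,0,0,-0.0079,0.0098,0,255]]
  ]
}}

```text
t: 15.3
tcp_pos: [0.6598, -0.0371, 0.0992]
tool_rot: [180.0, -0.0, -0.0]
ft_force: [4.2, 1.5, 5.6]
grip_width: 0.165
```

```bash
python3 F.py 118.3 2.80
```

```text
tang resist 3.91 radial(out) 2.15 z 5.61 [ 0.6598 -0.0371  0.0992] 15.3
```

>>> {"name": "step_arm", "arguments": {
  "series": [
    [[0,0,0,-0.0044,0.0045,0,255],[0,0,0,-0.0044,0.0045,0,255]]
  ]
}}

```text
t: 15.5
tcp_pos: [0.6581, -0.0388, 0.0992]
tool_rot: [180.0, -0.0, -0.0]
ft_force: [3.8, 0.7, 5.6]
grip_width: 0.163
```

```bash
python3 F.py 118.3 2.86
```

```text
tang resist 3.19 radial(out) 2.11 z 5.58 [ 0.6581 -0.0388  0.0992] 15.5
```

Not firm yet. Continuing 2.86→2.98.

>>> {"name": "step_arm", "arguments": {
  "series": [
    [[0,0,0,-0.0046,0.0043,0,255],[0,0,0,-0.0095,0.0083,0,255],[0,0,0,-0.0095,0.0083,0,255]]
  ]
}}

```text
t: 15.8
tcp_pos: [0.6542, -0.0422, 0.0992]
tool_rot: [180.0, -0.0, -0.0]
ft_force: [4.3, 1.4, 5.8]
grip_width: 0.163
```

```bash
python3 F.py 118.3 2.98; python3 fine.py 118.3 2.98 3.9
```

```text
tang resist 4.22 radial(out) 1.50 z 5.80 [ 0.6542 -0.0422  0.0992] 15.8
2.98->3.10 half -0.0051,0.0037 -0.0104,0.0071
3.10->3.22 half -0.0055,0.0031 -0.0112,0.0058
3.22->3.34 half -0.0058,0.0024 -0.0118,0.0044
3.34->3.46 half -0.0061,0.0017 -0.0122,0.0029
3.46->3.58 half -0.0062,0.0009 -0.0125,0.0015
3.58->3.70 half -0.0063,0.0002 -0.0126,-0.0001
3.70->3.82 half -0.0063,-0.0006 -0.0125,-0.0016
3.82->3.94 half -0.0062,-0.0013 -0.0122,-0.0030
```

>>> {"name": "step_arm", "arguments": {
  "series": [
    [[0,0,0,-0.0051,0.0037,0,255],[0,0,0,-0.0051,0.0037,0,255]]
  ]
}}

```text
t: 16.0
tcp_pos: [0.6521, -0.0436, 0.0992]
tool_rot: [180.0, -0.0, -0.0]
ft_force: [3.4, 1.4, 5.8]
grip_width: 0.161
```

```bash
python3 F.py 118.3 3.04
```

```text
tang resist 3.60 radial(out) 0.73 z 5.83 [ 0.6521 -0.0436  0.0992] 16.0
```

3.04→3.16.

>>> {"name": "step_arm", "arguments": {
  "series": [
    [[0,0,0,-0.0053,0.0034,0,255],[0,0,0,-0.0108,0.0064,0,255],[0,0,0,-0.0108,0.0064,0,255]]
  ]
}}

```text
t: 16.3
tcp_pos: [0.6484, -0.0458, 0.0993]
tool_rot: [-180.0, -0.1, -0.0]
ft_force: [6.7, 2.9, 3.7]
grip_width: 0.164
```

```bash
python3 F.py 118.3 3.16
```

```text
tang resist 7.33 radial(out) 0.48 z 3.68 [ 0.6484 -0.0458  0.0993] 16.3
```

Nut 2 is firm: the force rose from 3.5 to 7.3 N. Releasing and going to nut 1.

>>> {"name": "step_arm", "arguments": {
  "series": [
    [[0,0,0,0,0,0,165],[0,0,0,0,0,0,165],[0,0,0,0,0,0,165],[0,0,0,0,0,-0.107,165],[0,0,0,0,0,-0.107,165],[0,0,0,0.009,0.18,-0.107,165],[0,0,0,0.009,0.18,-0.107,165],[0,0,0,0.009,0.18,-0.107,165],[0,0,0,0.009,0.18,-0.107,165]]
  ]
}}

```text
t: 17.2
tcp_pos: [0.6509, -0.118, 0.1409]
tool_rot: [-180.0, 0.1, -0.1]
ft_force: [-0.4, 0.6, -0.4]
grip_width: 0.35
```

```bash
python3 snap.py w6
```

```text
[ 0.6509 -0.118   0.1409] [ 0.333  -0.9043 -0.2128] 0.3498129842223551 17.25
```

View pics/w6.png

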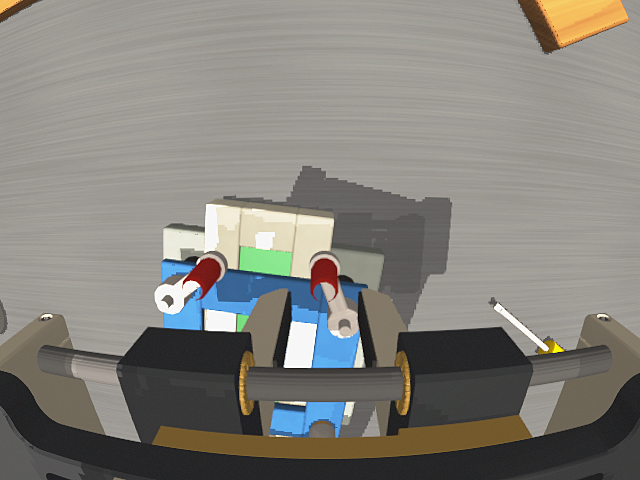

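Knob 1 at (325,283) is centred between the fingers. The already-tightened knob at (205,278) is clear of the left finger. Descending.

>>> {"name": "step_arm", "arguments": {
  "series": [
    [[0,0,0,0,0,0.06,165],[0,0,0,0,0,0.107,165],[0,0,0,0,0,0.107,165],[0,0,0,0,0,0.107,255],[0,0,0,0,0,0.107,255],[0,0,0,0,0,0.107,255],[0,0,0,0,0,0.107,255],[0,0,0,0,0,0.107,255]]
  ]
}}

```text
t: 18.05
tcp_pos: [0.6525, -0.1179, 0.1004]
tool_rot: [180.0, -0.2, -0.0]
ft_force: [1.8, 0.6, 4.3]
grip_width: 0.163
```

```bash
python3 F.py 19.5 0; python3 arc.py 19.5 1.2 12; python3 arc.py 19.5 2.2 10 1.2
```

```text
tang resist -0.00 radial(out) 1.88 z 4.27 [ 0.6525 -0.1179  0.1004] 18.05
[0,0,0,0.0030,0.0101,0,255], [0,0,0,0.0050,0.0204,0,255], [0,0,0,0.0059,0.0308,0,255], [0,0,0,0.0058,0.0413,0,255], [0,0,0,0.0047,0.0517,0,255], [0,0,0,0.0025,0.0620,0,255], [0,0,0,-0.0007,0.0720,0,255], [0,0,0,-0.0049,0.0816,0,255], [0,0,0,-0.0100,0.0908,0,255], [0,0,0,-0.0160,0.0994,0,255], [0,0,0,-0.0228,0.1074,0,255], [0,0,0,-0.0304,0.1146,0,255], 
[0,0,0,-0.0083,0.0064,0,255], [0,0,0,-0.0172,0.0120,0,255], [0,0,0,-0.0266,0.0167,0,255], [0,0,0,-0.0364,0.0204,0,255], [0,0,0,-0.0465,0.0231,0,255], [0,0,0,-0.0569,0.0248,0,255], [0,0,0,-0.0674,0.0254,0,255], [0,0,0,-0.0779,0.0250,0,255], [0,0,0,-0.0882,0.0236,0,255], [0,0,0,-0.0984,0.0211,0,255],
```

>>> {"name": "step_arm", "arguments": {
  "series": [
    [[0,0,0,0.003,0.0101,-0.004,255],[0,0,0,0.005,0.0204,-0.004,255],[0,0,0,0.0059,0.0308,-0.004,255],[0,0,0,0.0058,0.0413,-0.004,255],[0,0,0,0.0047,0.0517,-0.004,255],[0,0,0,0.0025,0.062,-0.004,255],[0,0,0,-0.0007,0.072,-0.004,255],[0,0,0,-0.0049,0.0816,-0.004,255],[0,0,0,-0.01,0.0908,-0.004,255],[0,0,0,-0.016,0.0994,-0.004,255],[0,0,0,-0.0228,0.1074,-0.004,255],[0,0,0,-0.0304,0.1146,-0.004,255]]
  ]
}}

```text
t: 19.25
tcp_pos: [0.639, -0.164, 0.1006]
tool_rot: [180.0, -0.0, -0.0]
ft_force: [3.3, 0.0, 2.0]
grip_width: 0.165
```

```bash
python3 F.py 19.5 1.2
```

```text
tang resist 2.49 radial(out) 2.13 z 1.97 [ 0.639  -0.164   0.1006] 19.25
```

>>> {"name": "step_arm", "arguments": {
  "series": [
    [[0,0,0,-0.0083,0.0064,0,255],[0,0,0,-0.0172,0.012,0,255],[0,0,0,-0.0266,0.0167,0,255],[0,0,0,-0.0364,0.0204,0,255],[0,0,0,-0.0465,0.0231,0,255],[0,0,0,-0.0569,0.0248,0,255],[0,0,0,-0.0674,0.0254,0,255],[0,0,0,-0.0779,0.025,0,255],[0,0,0,-0.0882,0.0236,0,255],[0,0,0,-0.0984,0.0211,0,255],[0,0,0,-0.0984,0.0211,0,255]]
  ]
}}

```text
t: 20.35
tcp_pos: [0.5995, -0.1716, 0.1004]
tool_rot: [-180.0, 0.0, -0.0]
ft_force: [4.2, 2.8, 1.8]
grip_width: 0.163
```

```bash
python3 F.py 19.5 2.2; python3 fine.py 19.5 2.2 3.95
```

```text
tang resist 3.20 radial(out) -3.90 z 1.79 [ 0.5995 -0.1716  0.1004] 20.35
2.20->2.32 half -0.0060,-0.0020 -0.0118,-0.0043
2.32->2.44 half -0.0057,-0.0027 -0.0112,-0.0057
2.44->2.56 half -0.0053,-0.0033 -0.0105,-0.0070
2.56->2.68 half -0.0049,-0.0040 -0.0096,-0.0082
2.68->2.80 half -0.0044,-0.0045 -0.0085,-0.0093
2.80->2.92 half -0.0038,-0.0050 -0.0073,-0.0102
2.92->3.04 half -0.0032,-0.0054 -0.0061,-0.0110
3.04->3.16 half -0.0025,-0.0058 -0.0047,-0.0117
3.16->3.28 half -0.0018,-0.0060 -0.0033,-0.0122
3.28->3.40 half -0.0011,-0.0062 -0.0018,-0.0125
3.40->3.52 half -0.0003,-0.0063 -0.0003,-0.0126
3.52->3.64 half 0.0004,-0.0063 0.0012,-0.0125
3.64->3.76 half 0.0012,-0.0062 0.0027,-0.0123
3.76->3.88 half 0.0019,-0.0060 0.0042,-0.0119
3.88->4.00 half 0.0026,-0.0057 0.0056,-0.0113
```

>>> {"name": "step_arm", "arguments": {
  "series": [
    [[0,0,0,-0.0108,-0.0058,0,255],[0,0,0,-0.022,-0.0115,0,255],[0,0,0,-0.022,-0.0115,0,255]]
  ]
}}

```text
t: 20.65
tcp_pos: [0.5906, -0.1673, 0.1004]
tool_rot: [180.0, 0.0, -0.0]
ft_force: [3.3, -0.5, 0.3]
grip_width: 0.161
```

```bash
python3 F.py 19.5 2.44
```

```text
tang resist 3.11 radial(out) -1.29 z 0.28 [ 0.5906 -0.1673  0.1004] 20.65
```

>>> {"name": "step_arm", "arguments": {
  "series": [
    [[0,0,0,-0.0053,-0.0033,0,255],[0,0,0,-0.0105,-0.007,0,255],[0,0,0,-0.0105,-0.007,0,255]]
  ]
}}

```text
t: 20.95
tcp_pos: [0.5867, -0.1646, 0.1005]
tool_rot: [180.0, 0.0, -0.0]
ft_force: [3.0, -0.7, 0.2]
grip_width: 0.163
```

```bash
python3 F.py 19.5 2.56
```

```text
tang resist 2.82 radial(out) -1.24 z 0.19 [ 0.5867 -0.1646  0.1005] 20.95
```

>>> {"name": "step_arm", "arguments": {
  "series": [
    [[0,0,0,-0.0049,-0.004,0,255],[0,0,0,-0.0094,-0.0082,0,255],[0,0,0,-0.0094,-0.0082,0,255]]
  ]
}}

```text
t: 21.25
tcp_pos: [0.5829, -0.1612, 0.1005]
tool_rot: [180.0, 0.0, -0.0]
ft_force: [3.5, -0.6, 1.0]
grip_width: 0.161
```

```bash
python3 F.py 19.5 2.68
```

```text
tang resist 2.94 radial(out) -1.98 z 1.03 [ 0.5829 -0.1612  0.1005] 21.25
```

>>> {"name": "step_arm", "arguments": {
  "series": [
    [[0,0,0,-0.004,-0.0045,0,255],[0,0,0,-0.008,-0.0095,0,255],[0,0,0,-0.008,-0.0095,0,255]]
  ]
}}

```text
t: 21.55
tcp_pos: [0.5796, -0.1574, 0.1004]
tool_rot: [180.0, 0.0, -0.0]
ft_force: [2.9, -2.3, 1.9]
grip_width: 0.164
```

```bash
python3 F.py 19.5 2.80
```

```text
tang resist 3.64 radial(out) -0.82 z 1.85 [ 0.5796 -0.1574  0.1004] 21.55
```

>>> {"name": "step_arm", "arguments": {
  "series": [
    [[0,0,0,-0.0038,-0.005,0,255],[0,0,0,-0.0072,-0.0102,0,255],[0,0,0,-0.0072,-0.0102,0,255]]
  ]
}}

```text
t: 21.85
tcp_pos: [0.5769, -0.1535, 0.1005]
tool_rot: [180.0, 0.0, -0.0]
ft_force: [2.5, -3.5, 1.0]
grip_width: 0.162
```

```bash
python3 F.py 19.5 2.92
```

```text
tang resist 4.29 radial(out) -0.22 z 0.99 [ 0.5769 -0.1535  0.1005] 21.85
```

Slight rise, so a half step: 2.92→2.98.

>>> {"name": "step_arm", "arguments": {
  "series": [
    [[0,0,0,-0.0032,-0.0054,0,255],[0,0,0,-0.0032,-0.0054,0,255]]
  ]
}}

```text
t: 22.05
tcp_pos: [0.5759, -0.1518, 0.1005]
tool_rot: [179.9, -0.0, -0.0]
ft_force: [3.6, -6.1, 0.7]
grip_width: 0.162
```

```bash
python3 F.py 19.5 2.98; python3 fine.py 19.5 2.98 3.8
```

```text
tang resist 7.04 radial(out) -0.20 z 0.65 [ 0.5759 -0.1518  0.1005] 22.05
2.98->3.10 half -0.0029,-0.0056 -0.0054,-0.0114
3.10->3.22 half -0.0022,-0.0059 -0.0040,-0.0119
3.22->3.34 half -0.0014,-0.0061 -0.0025,-0.0123
3.34->3.46 half -0.0007,-0.0063 -0.0010,-0.0126
3.46->3.58 half 0.0001,-0.0063 0.0005,-0.0126
3.58->3.70 half 0.0008,-0.0062 0.0020,-0.0124
3.70->3.82 half 0.0015,-0.0061 0.0035,-0.0121
```

>>> {"name": "step_arm", "arguments": {
  "series": [
    [[0,0,0,0,0,0,172],[0,0,0,0,0,0,172],[0,0,0,0,0,0,172],[0,0,0,0,0,-0.12,172],[0,0,0,0,0,-0.12,172],[0,0,0,-0.219,-0.301,-0.12,172],[0,0,0,-0.219,-0.301,-0.12,172],[0,0,0,-0.219,-0.301,-0.12,172],[0,0,0,-0.219,-0.301,-0.12,172],[0,0,0,-0.219,-0.301,-0.12,172]]
  ]
}}

```text
t: 23.05
tcp_pos: [0.4878, -0.0298, 0.1485]
tool_rot: [-180.0, -0.0, 0.1]
ft_force: [0.2, -0.7, 0.3]
grip_width: 0.324
```

```bash
python3 snap.py w7
```

```text
[ 0.4878 -0.0298  0.1485] [-0.1591 -0.0227  0.5091] 0.3278454740320557 23.1
```

View pics/w7.png

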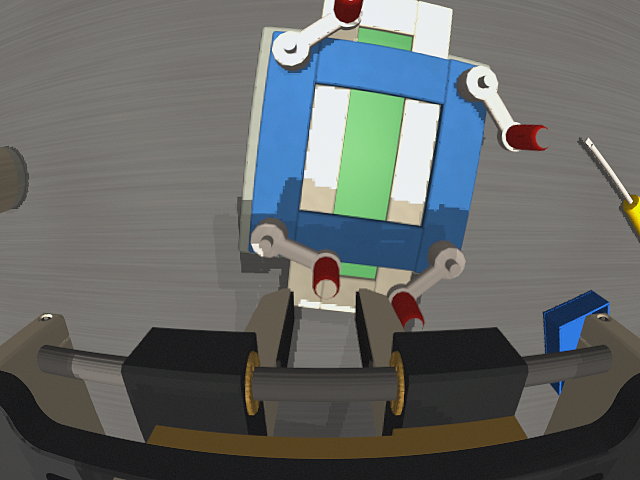

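Knob 3 at (325,285) is centred between the fingers. The tightened knob at (408,310) is outside the right finger, with about 7 mm of calculated clearance. Descending.

>>> {"name": "step_arm", "arguments": {
  "series": [
    [[0,0,0,0,0,0.06,180],[0,0,0,0,0,0.118,180],[0,0,0,0,0,0.118,180],[0,0,0,0,0,0.118,255],[0,0,0,0,0,0.118,255],[0,0,0,0,0,0.118,255],[0,0,0,0,0,0.118,255],[0,0,0,0,0,0.118,255]]
  ]
}}

```text
t: 23.9
tcp_pos: [0.4889, -0.031, 0.1023]
tool_rot: [180.0, -0.1, -0.0]
ft_force: [-0.8, -0.2, 3.7]
grip_width: 0.161
```

```bash
python3 F.py 246.3 0; python3 arc.py 246.3 1.2 12; python3 arc.py 246.3 2.2 10 1.2
```

```text
tang resist -0.68 radial(out) 0.52 z 3.66 [ 0.4889 -0.031   0.1023] 23.9
[0,0,0,-0.0094,-0.0047,0,255], [0,0,0,-0.0183,-0.0103,0,255], [0,0,0,-0.0265,-0.0168,0,255], [0,0,0,-0.0341,-0.0240,0,255], [0,0,0,-0.0409,-0.0320,0,255], [0,0,0,-0.0469,-0.0406,0,255], [0,0,0,-0.0520,-0.0498,0,255], [0,0,0,-0.0562,-0.0594,0,255], [0,0,0,-0.0593,-0.0694,0,255], [0,0,0,-0.0615,-0.0797,0,255], [0,0,0,-0.0626,-0.0901,0,255], [0,0,0,-0.0627,-0.1006,0,255], 
[0,0,0,0.0010,-0.0105,0,255], [0,0,0,0.0030,-0.0208,0,255], [0,0,0,0.0060,-0.0308,0,255], [0,0,0,0.0100,-0.0405,0,255], [0,0,0,0.0150,-0.0497,0,255], [0,0,0,0.0209,-0.0584,0,255], [0,0,0,0.0276,-0.0665,0,255], [0,0,0,0.0350,-0.0739,0,255], [0,0,0,0.0432,-0.0805,0,255], [0,0,0,0.0520,-0.0862,0,255],
```

>>> {"name": "step_arm", "arguments": {
  "series": [
    [[0,0,0,-0.0079,-0.0047,-0.001,255],[0,0,0,-0.0158,-0.0103,-0.001,255],[0,0,0,-0.024,-0.0168,-0.001,255],[0,0,0,-0.0316,-0.024,-0.001,255],[0,0,0,-0.0384,-0.032,-0.001,255],[0,0,0,-0.0444,-0.0406,-0.001,255],[0,0,0,-0.0495,-0.0498,-0.001,255],[0,0,0,-0.0537,-0.0594,-0.001,255],[0,0,0,-0.0568,-0.0694,-0.001,255],[0,0,0,-0.059,-0.0797,-0.001,255],[0,0,0,-0.0601,-0.0901,-0.001,255],[0,0,0,-0.0602,-0.1006,-0.001,255]]
  ]
}}

```text
t: 25.1
tcp_pos: [0.464, 0.0096, 0.1021]
tool_rot: [180.0, -0.0, -0.0]
ft_force: [-0.5, -2.9, 5.8]
grip_width: 0.162
```

```bash
python3 F.py 246.3 1.2
```

```text
tang resist 2.95 radial(out) 0.38 z 5.80 [0.464  0.0096 0.1021] 25.1
```

>>> {"name": "step_arm", "arguments": {
  "series": [
    [[0,0,0,0.001,-0.0105,0,255],[0,0,0,0.003,-0.0208,0,255],[0,0,0,0.006,-0.0308,0,255],[0,0,0,0.01,-0.0405,0,255],[0,0,0,0.015,-0.0497,0,255],[0,0,0,0.0209,-0.0584,0,255],[0,0,0,0.0276,-0.0665,0,255],[0,0,0,0.035,-0.0739,0,255],[0,0,0,0.0432,-0.0805,0,255],[0,0,0,0.052,-0.0862,0,255],[0,0,0,0.052,-0.0862,0,255]]
  ]
}}

```text
t: 26.2
tcp_pos: [0.4849, 0.0441, 0.1021]
tool_rot: [180.0, 0.0, 0.0]
ft_force: [-1.7, -3.4, 7.1]
grip_width: 0.162
```

```bash
python3 F.py 246.3 2.2; python3 fine.py 246.3 2.2 3.95
```

```text
tang resist 3.14 radial(out) -2.10 z 7.08 [0.4849 0.0441 0.1021] 26.2
2.20->2.32 half 0.0055,-0.0030 0.0112,-0.0057
2.32->2.44 half 0.0059,-0.0023 0.0118,-0.0043
2.44->2.56 half 0.0061,-0.0016 0.0123,-0.0028
2.56->2.68 half 0.0062,-0.0009 0.0125,-0.0014
2.68->2.80 half 0.0063,-0.0001 0.0126,0.0002
2.80->2.92 half 0.0063,0.0006 0.0125,0.0017
2.92->3.04 half 0.0061,0.0014 0.0122,0.0031
3.04->3.16 half 0.0059,0.0021 0.0117,0.0046
3.16->3.28 half 0.0056,0.0028 0.0111,0.0059
3.28->3.40 half 0.0053,0.0035 0.0103,0.0072
3.40->3.52 half 0.0048,0.0041 0.0094,0.0084
3.52->3.64 half 0.0043,0.0046 0.0083,0.0095
3.64->3.76 half 0.0037,0.0051 0.0071,0.0104
3.76->3.88 half 0.0031,0.0055 0.0058,0.0112
3.88->4.00 half 0.0024,0.0058 0.0044,0.0118
```

>>> {"name": "step_arm", "arguments": {
  "series": [
    [[0,0,0,0.0112,-0.0047,-0.001,255],[0,0,0,0.023,-0.009,-0.001,255],[0,0,0,0.023,-0.009,-0.001,255]]
  ]
}}

```text
t: 26.5
tcp_pos: [0.4937, 0.0478, 0.1022]
tool_rot: [-180.0, 0.1, 0.0]
ft_force: [-2.1, -2.4, 6.5]
grip_width: 0.163
```

```bash
python3 F.py 246.3 2.44
```

```text
tang resist 2.69 radial(out) -1.75 z 6.50 [0.4937 0.0478 0.1022] 26.5
```

>>> {"name": "step_arm", "arguments": {
  "series": [
    [[0,0,0,0.0061,-0.0016,0,255],[0,0,0,0.0123,-0.0026,0,255],[0,0,0,0.0123,-0.0026,0,255]]
  ]
}}

```text
t: 26.8
tcp_pos: [0.4984, 0.049, 0.1022]
tool_rot: [-180.0, 0.1, 0.0]
ft_force: [-2.9, -0.6, 7.6]
grip_width: 0.165
```

```bash
python3 F.py 246.3 2.56
```

```text
tang resist 2.93 radial(out) -0.14 z 7.63 [0.4984 0.049  0.1022] 26.8
```

>>> {"name": "step_arm", "arguments": {
  "series": [
    [[0,0,0,0.0062,-0.0009,0,255],[0,0,0,0.0125,-0.0014,0,255],[0,0,0,0.0125,-0.0014,0,255]]
  ]
}}

```text
t: 27.1
tcp_pos: [0.5034, 0.0496, 0.1022]
tool_rot: [-180.0, 0.1, 0.0]
ft_force: [-2.7, -0.8, 7.3]
grip_width: 0.163
```

```bash
python3 F.py 246.3 2.68
```

```text
tang resist 2.72 radial(out) -0.70 z 7.28 [0.5034 0.0496 0.1022] 27.1
```

>>> {"name": "step_arm", "arguments": {
  "series": [
    [[0,0,0,0.0063,-0.0001,0,255],[0,0,0,0.0126,0.0002,0,255],[0,0,0,0.0126,0.0002,0,255]]
  ]
}}

```text
t: 27.4
tcp_pos: [0.5084, 0.0496, 0.1022]
tool_rot: [-180.0, 0.1, 0.0]
ft_force: [-3.6, -0.6, 6.7]
grip_width: 0.162
```

```bash
python3 F.py 246.3 2.80
```

```text
tang resist 3.51 radial(out) -0.82 z 6.73 [0.5084 0.0496 0.1022] 27.4
```

Half step: 2.80→2.86.

>>> {"name": "step_arm", "arguments": {
  "series": [
    [[0,0,0,0.0063,0.0006,0,255],[0,0,0,0.0063,0.0006,0,255]]
  ]
}}

```text
t: 27.6
tcp_pos: [0.5108, 0.0494, 0.1022]
tool_rot: [-180.0, 0.1, 0.0]
ft_force: [-2.6, -0.7, 6.5]
grip_width: 0.16
```

```bash
python3 F.py 246.3 2.86; python3 fine.py 246.3 2.86 3.9
```

```text
tang resist 2.51 radial(out) -1.03 z 6.48 [0.5108 0.0494 0.1022] 27.6
2.86->2.98 half 0.0062,0.0010 0.0124,0.0024
2.98->3.10 half 0.0061,0.0018 0.0120,0.0039
3.10->3.22 half 0.0058,0.0025 0.0114,0.0053
3.22->3.34 half 0.0055,0.0031 0.0107,0.0066
3.34->3.46 half 0.0050,0.0038 0.0099,0.0078
3.46->3.58 half 0.0046,0.0043 0.0088,0.0090
3.58->3.70 half 0.0040,0.0049 0.0077,0.0100
3.70->3.82 half 0.0034,0.0053 0.0065,0.0108
3.82->3.94 half 0.0027,0.0057 0.0051,0.0115
```

>>> {"name": "step_arm", "arguments": {
  "series": [
    [[0,0,0,0.0062,0.001,0,255],[0,0,0,0.0124,0.0024,0,255],[0,0,0,0.0124,0.0024,0,255]]
  ]
}}

```text
t: 27.9
tcp_pos: [0.5158, 0.0486, 0.1022]
tool_rot: [-179.9, 0.1, 0.0]
ft_force: [-2.4, 0.3, 7.1]
grip_width: 0.161
```

```bash
python3 F.py 246.3 2.98
```

```text
tang resist 2.37 radial(out) -0.31 z 7.13 [0.5158 0.0486 0.1022] 27.9
```

>>> {"name": "step_arm", "arguments": {
  "series": [
    [[0,0,0,0.0061,0.0018,0,255],[0,0,0,0.012,0.0039,0,255],[0,0,0,0.012,0.0039,0,255]]
  ]
}}

```text
t: 28.2
tcp_pos: [0.5206, 0.0471, 0.1022]
tool_rot: [-179.9, 0.1, 0.0]
ft_force: [-2.5, 0.7, 7.4]
grip_width: 0.165
```

```bash
python3 F.py 246.3 3.10
```

```text
tang resist 2.60 radial(out) -0.22 z 7.39 [0.5206 0.0471 0.1022] 28.2
```

>>> {"name": "step_arm", "arguments": {
  "series": [
    [[0,0,0,0.0058,0.0025,0,255],[0,0,0,0.0114,0.0053,0,255],[0,0,0,0.0114,0.0053,0,255]]
  ]
}}

```text
t: 28.5
tcp_pos: [0.5253, 0.0451, 0.1022]
tool_rot: [-179.9, 0.1, 0.0]
ft_force: [-2.0, 2.1, 6.7]
grip_width: 0.156
```

```bash
python3 F.py 246.3 3.22
```

```text
tang resist 2.75 radial(out) 0.93 z 6.72 [0.5253 0.0451 0.1022] 28.5
```

>>> {"name": "step_arm", "arguments": {
  "series": [
    [[0,0,0,0.0055,0.0031,0,255],[0,0,0,0.0107,0.0066,0,255],[0,0,0,0.0107,0.0066,0,255]]
  ]
}}

```text
t: 28.8
tcp_pos: [0.5296, 0.0425, 0.1022]
tool_rot: [-179.9, 0.1, 0.0]
ft_force: [-1.9, 1.3, 6.7]
grip_width: 0.164
```

```bash
python3 F.py 246.3 3.34
```

```text
tang resist 2.31 radial(out) -0.01 z 6.71 [0.5296 0.0425 0.1022] 28.8
```

>>> {"name": "step_arm", "arguments": {
  "series": [
    [[0,0,0,0.005,0.0038,0,255],[0,0,0,0.0099,0.0078,0,255],[0,0,0,0.0099,0.0078,0,255]]
  ]
}}

```text
t: 29.1
tcp_pos: [0.5336, 0.0395, 0.1022]
tool_rot: [-179.9, 0.1, 0.0]
ft_force: [-2.1, 1.7, 6.7]
grip_width: 0.162
```

```bash
python3 F.py 246.3 3.46
```

```text
tang resist 2.70 radial(out) -0.11 z 6.72 [0.5336 0.0395 0.1022] 29.1
```

>>> {"name": "step_arm", "arguments": {
  "series": [
    [[0,0,0,0.0046,0.0043,0,255],[0,0,0,0.0088,0.009,0,255],[0,0,0,0.0088,0.009,0,255]]
  ]
}}

```text
t: 29.4
tcp_pos: [0.5372, 0.0359, 0.1023]
tool_rot: [-179.9, 0.0, 0.0]
ft_force: [-2.0, 3.4, 5.9]
grip_width: 0.162
```

```bash
python3 F.py 246.3 3.58
```

```text
tang resist 3.88 radial(out) 0.74 z 5.93 [0.5372 0.0359 0.1023] 29.4
```

Half step: 3.58→3.64.

>>> {"name": "step_arm", "arguments": {
  "series": [
    [[0,0,0,0.004,0.0049,0,255],[0,0,0,0.004,0.0049,0,255]]
  ]
}}

```text
t: 29.6
tcp_pos: [0.5387, 0.0342, 0.1022]
tool_rot: [-179.9, 0.0, 0.0]
ft_force: [-1.0, 3.9, 6.7]
grip_width: 0.166
```

```bash
python3 F.py 246.3 3.64; python3 fine.py 246.3 3.64 3.9
```

```text
tang resist 3.68 radial(out) 1.58 z 6.72 [0.5387 0.0342 0.1022] 29.6
3.64->3.76 half 0.0037,0.0051 0.0071,0.0104
3.76->3.88 half 0.0031,0.0055 0.0058,0.0112
3.88->4.00 half 0.0024,0.0058 0.0044,0.0118
```

>>> {"name": "step_arm", "arguments": {
  "series": [
    [[0,0,0,0.0037,0.0051,0,255],[0,0,0,0.0037,0.0051,0,255]]
  ]
}}

```text
t: 29.8
tcp_pos: [0.54, 0.0327, 0.1022]
tool_rot: [-179.8, 0.1, 0.0]
ft_force: [-1.9, 6.1, 6.3]
grip_width: 0.161
```

```bash
python3 F.py 246.3 3.70
```

```text
tang resist 6.18 radial(out) 1.85 z 6.25 [0.54   0.0327 0.1022] 29.8
```

Nut 3 is firm: the force rose from 2.6 to 6.2 N. Releasing and lifting away.

>>> {"name": "step_arm", "arguments": {
  "series": [
    [[0,0,0,0,0,0,165],[0,0,0,0,0,0,165],[0,0,0,0,0,0,165],[0,0,0,0,0,-0.12,165],[0,0,0,0,0,-0.25,165],[0,0,0,0,0,-0.4,165],[0,0,0,-0.25,0.2,-0.4,165],[0,0,0,-0.25,0.2,-0.4,165],[0,0,0,-0.25,0.2,-0.4,165],[0,0,0,-0.25,0.2,-0.4,165],[0,0,0,-0.25,0.2,-0.4,165]]
  ]
}}

```text
t: 30.9
tcp_pos: [0.4406, -0.0494, 0.2619]
tool_rot: [-180.0, -0.0, -0.1]
ft_force: [-1.4, -0.3, 0.2]
grip_width: 0.354
```

```bash
python3 snap.py w8; python3 -c "
from h import *
cv2.imwrite('pics/sc8.png',ctrl.grab_frame('scene')[:,:,::-1])"
```

```text
[ 0.4406 -0.0494  0.2619] [-0.0559 -0.4846 -0.6136] 0.3534159560859433 30.95
```

View pics/w8.png

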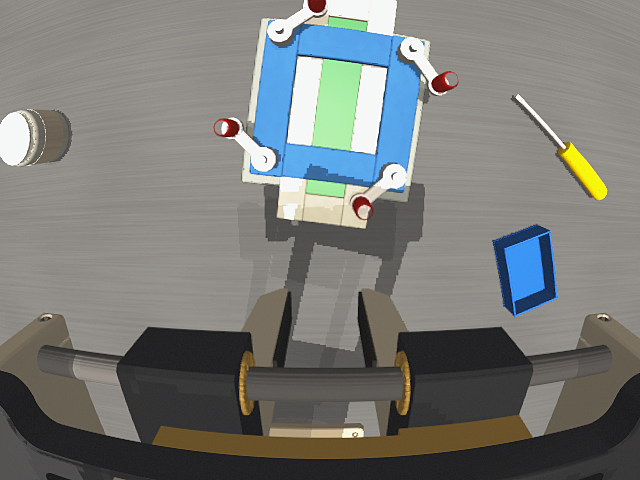

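View pics/sc8.png

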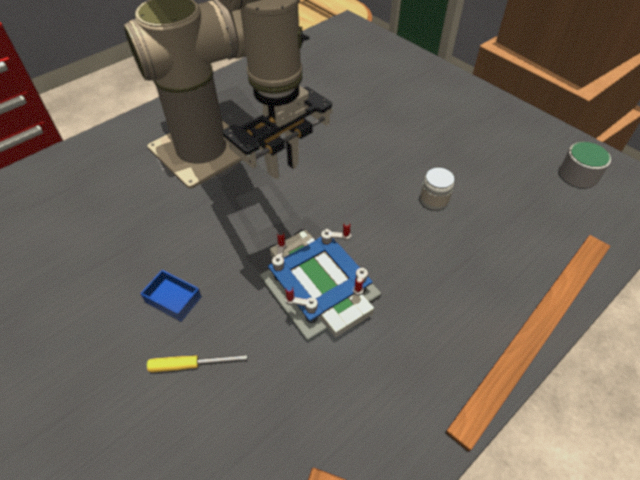

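All four cranks stand where I left them: knobs at (317,6), (445,81), (362,207) and (227,128) in the wrist view. The tin, driver and tray are unmoved and the gripper is clear.

```bash
python3 -c "
from cell import ctrl
print(ctrl.read_state()['t'],ctrl.hand_in())"
```

```text
the job is handed in; nothing more can be done
31.0 None
```

I tightened all four crank nuts in cross order, stopped each one as its force came up, let go and handed the job in at 31.0 s of the 72 s allowed. The order was near-right, far-left (its diagonal), far-right, near-left.

| Nut (seen from the robot) | Commanded turn (rad) | Force while running (N) | Force when stopped (N) |
|---|---|---|---|
| near-right | 3.64 | about 3 | 6.5 |
| far-left | 3.16 | about 3.5 | 7.3 |
| far-right | 2.98 | about 3 | 7.0 |
| near-left | 3.70 | 2.5 to 3.8 | 6.2 |

By the stated 5 N per 0.1 rad, that puts each nut roughly 0.07 to 0.08 rad past firm. That is an estimate from the force rise. I did not measure the plate height or the cushions.

- **Last checks:** the final pictures show all four cranks where I left them, the gripper clear of the press, and the tin, screwdriver and tray where they were.
- **Camera disagreement:** the cameras disagreed by about 2 to 4 mm. I corrected the circle centres by up to about 2 mm from the sideways force, which peaked at 8 N on the first nut.
- **Vertical load:** the fingers met an upward push of up to about 8 N on the knobs. The cameras may have read the nuts somewhat low, but I did not confirm that.

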